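# Fill the ribbon jar and slide it home along the fence

## Robot

A 6-joint arm with a two-finger parallel gripper is mounted at the origin on a cart in front of the work surface, level with it; the furniture and walls round the work are solid. World frame = base frame: x ahead of the robot, y to its left, z up, the work surface at z = 0. Lengths are in m, angles in degrees, forces in N, time in s.
With the tool pointing down it reaches from about 0.375 to 0.75 m from the base axis. Payload 9 kg.
Tool frame: the origin (TCP) lies where the fingers leave the gripper's body, on its centre line; the fingertips stand 73 mm ahead of it and the grasp point (between the pads) lies 54 mm ahead of it (robot.tip_reach is the distance from the TCP to the fingertips, in m); z points along the fingers, y is the direction in which the jaws open and shut (so a half turn about z gives the same grasp; the last joint's range is limited). The gripper opens to 85 mm and grips with 20 to 120 N. Pads are 22 mm wide; open, the fingers measure 114 mm over their backs; the gripper's body (76 mm by 85 mm) begins 54 mm behind the grasp point. The pads swing forward as they close: fully open they stand 13 mm farther back than shut.
Start: joints at [-82.489, 5.964, 5.575, 89.605, 0, 77.527], TCP at [0.205, -0.564, 0.304] pointing down, gripper open.
Joint ranges: [-171.21, 171.21], [-48.23, 106.86], [-62.78, 66.21], [-105.2, 120.99], [-86.42, 89.51], [-180, 180]. Speed limits (degrees/s): [127.2, 127.2, 147.25, 180, 180, 180].

## Interface

Orientations are given as [roll, pitch, yaw] about the fixed x, y, z axes, in that order (R = Rz(yaw) Ry(pitch) Rx(roll)).
In Python, from plant import robot gives the robot as it stands. Calls block until the motion is done:
- robot.move_pose(position, orientation): joint-space move of the TCP to a pose.
- robot.line_to(position, vel=0.15, rotation=None, guard=None): straight line of the TCP; rotation=None keeps the orientation; vel is the mean speed in m/s. With guard (N) it stops when the force on the tool has changed by that much, and returns True; else False.
- robot.goto_joints(angles): joint-space move.
- robot.set_gripper(opening): finger opening in m; the grip force is fixed at half the most; returns when the fingers have stopped.
- robot.pause(seconds).
- robot.ik(position, orientation): joint angles nearest the present ones, or None.
- robot.observe(): the state.
- robot.grab_frame(name): name is "scene" or "top" or "wrist"; returns the picture (400x640x3 uint8, blue, green, red); there is no depth.
- robot.get_calibration(name): a dict with "vertical_fov" (degrees; the focal length in pixels is half the picture's height over the tangent of half this angle, whatever the lens; pixels are square), "cx", "cy" (the principal point, pixels), "rvec" (rotation vector, rad) and "tvec" (3), from world to camera coordinates, as OpenCV has them. Camera axes: x right, y down, z forward; pixel columns grow to the right and rows downward; lengths in m; the calibration is good to about 2 mm. The wrist camera is an equidistant fisheye: a pixel r from the principal point sees the ray r / f radians off the axis. A picture is of the moment at which its call begins: read the wrist's pose just before it. get_calibration takes no time and is no camera call; for the wrist camera it gives the pose at the moment of the call.
A pose or a line that the arm cannot do raises robot.IKError and nothing moves.
- robot.job_done(): hands the job in, once; it reports no verdict.
The state is a dict: "time": time; "q": joint angles; "qvel": joint speeds; "joint_torque": joint torques, N m; "tool_pos": TCP position; "tcp_rot": TCP orientation; "ft_force": force on the tool from outside, world axes, zero at the start; "torque": the same for the moment, N m; "gripper_width": finger opening in m.
Only numpy, scipy, OpenCV 4.12 (cv2) and the standard library are available. Lean on these libraries where they do the work, as an engineer would, in place of code of your own. Each camera call takes 0.05 s, during which the arm holds its last target.

## Task

Lift every ribbon roll off the spindles and feed them one at a time through the neck of the glass jar while it stands where it is, then set the lid squarely on the jar. Then slide the closed jar upright along the wooden fence, without lifting it or letting it wander off the rail, until it stands at the end stop, close against rail and stop; leave the soap, tin, dish and candle where they are.

Things in the scene. Friction and masses are not known exactly. Their poses are not given: they have to be found in the camera images.
- jar: Clear glass jar, loose, 0.36 to 0.6 kg, upright close before the fence. Body 136 mm across up to 135 mm high, shoulder to 160 mm, then a neck 88 mm outside (bead 93 mm), 80 mm clear inside; open rim 200 mm above the table. Inside: floor 6 mm up, body 128 mm wide. Origin: centre of its underside; z up along its axis.
- lid: Light wooden lid, 0.12 kg, lying knob up on the table: disc 98 mm across, 8 mm thick; below it a loose-fitting plug 72 mm across, 8 mm deep; on top a stem, and a round knob 30 mm across from 14 to 34 mm above the origin. Origin: centre of the disc's underside (8 mm above the table; 200 mm above the jar's origin when seated); z up through the knob.
- fence: Fixed wooden guide: straight rail 390 mm long, 60 mm high, with an end stop as high at its left (+y) end. Origin: on the table, where the jar's axis stands when it touches rail and stop. x square to the rail (its front face at +68 mm), y along it to the stop (face at +68 mm; stop reaches out to x = -44 mm). Rail begins at y = -304; jar starts at y = -120 to -180, 7 to 14 mm off the rail.
- spindle_a: Fixed upright ribbon spindle: foot disc 80 mm across and 10 mm thick, with a 16 mm round post up to 85 mm above the table. Origin: centre of its underside on the table. Holds roll_1 and, above it, roll_2 if present.
- spindle_b: Fixed upright ribbon spindle: foot disc 80 mm across and 10 mm thick, with a 16 mm round post up to 85 mm above the table. Origin: centre of its underside on the table. Holds roll_3 and, above it, roll_4 if present.
- spindle_c: Fixed upright ribbon spindle: foot disc 80 mm across and 10 mm thick, with a 16 mm round post up to 85 mm above the table. Origin: centre of its underside on the table. Holds roll_5 and, above it, roll_6 if present. (Keep the wrist clear of the big fixed round flower vase to the right behind the spindles: globe 315 mm across from 0.19 to 0.46 m above the table, its axis at x = 0.77, y = -0.32 m.)
- roll_1: Ribbon roll (grey ribbon wound on a card spool), 60 mm across, 30 mm high, 27 mm hole, 60 g, threaded on spindle_a, resting on the foot disc. Origin: its centre; z along the hole's axis, upright as it starts.
- roll_2: Ribbon roll (grey ribbon wound on a card spool), 60 mm across, 30 mm high, 27 mm hole, 60 g, threaded on spindle_a, above the lower roll (may be absent). Origin: its centre; z along the hole's axis, upright as it starts.
- roll_3: Ribbon roll (grey ribbon wound on a card spool), 60 mm across, 30 mm high, 27 mm hole, 60 g, threaded on spindle_b, resting on the foot disc. Origin: its centre; z along the hole's axis, upright as it starts.
- roll_4: Ribbon roll (grey ribbon wound on a card spool), 60 mm across, 30 mm high, 27 mm hole, 60 g, threaded on spindle_b, above the lower roll (may be absent). Origin: its centre; z along the hole's axis, upright as it starts.
- roll_5: Ribbon roll (grey ribbon wound on a card spool), 60 mm across, 30 mm high, 27 mm hole, 60 g, threaded on spindle_c, resting on the foot disc. Origin: its centre; z along the hole's axis, upright as it starts.
- roll_6: Ribbon roll (grey ribbon wound on a card spool), 60 mm across, 30 mm high, 27 mm hole, 60 g, threaded on spindle_c, above the lower roll (may be absent). Origin: its centre; z along the hole's axis, upright as it starts.
- soap_bar_front: Wrapped soap bar 52x78x26 mm, a bystander. Origin: centre of underside.
- blue_tin: Small round tin 64 mm across, 45 mm high, a bystander. Origin: centre of underside.
- glass_dish: Round glass dish 93 mm across, 20 mm high, a bystander. Origin: centre of underside.
- glass_candle: Candle in a glass 66 mm across, 101 mm high, a bystander. Origin: centre of underside.

How it is judged:
By the outcome, as a careful person would: the job done as asked, in the order asked, and still so for the second after the job is handed in, with the robot touching nothing.
Of roll_2, roll_4, roll_6 only 1 to 2 are there at a start; the rules pass over those that are not, and their reading is None.
At some moment in a run one of lid may be knocked a few centimetres aside while the robot is not near it.
Once in a run the grip may slacken for a moment while it holds something.
It also fails if it takes over 208 s, if anything falls off the work surface, if the arm or the gripper's body presses on something with over 40 N, if the wrist force passes 120 N, or if a joint passes its speed limit or range.

## Working session

There is one attempt and no reset: what is moved stays moved. The work goes in short steps, each a Python script; the robot and the scene stay as the last script left them, time stands still between calls to the robot, and variables do not carry over. Pictures are saved under pics/ and viewed, and the job is handed in when it is done.

```bash
ls; mkdir -p pics
python3 - <<'E'
from plant import robot
import cv2
print(robot.observe(), robot.tip_reach)
for n in ["scene","top","wrist"]:
    print(n, robot.get_calibration(n))
    cv2.imwrite(f"pics/{n}0.png", robot.grab_frame(n))
E
```

```text
pics
{'time': 0.0, 'q': array([-8.24893575e+01,  5.99939625e+00,  5.52627131e+00,  8.96032211e+01,
        4.94779534e-04,  7.75255967e+01]), 'qvel': array([-0.01626136, -0.03673747,  0.00052751,  0.07129418, -0.09285498,
       -0.0465199 ]), 'joint_torque': array([-3.65411988e-04, -5.56931913e+01,  5.03648543e+01,  1.67218200e-02,
       -3.36052490e-04, -4.61074166e-06]), 'tool_pos': array([ 0.20503368, -0.56363265,  0.30310673]), 'tcp_rot': array([-1.79925563e+02, -1.69741015e-02,  1.99850344e+01]), 'ft_force': array([-0.46165563, -0.07880852, -0.94539828]), 'torque': array([-0.00500921, -0.02999166, -0.03147372]), 'gripper_width': 0.08556262830989203} 0.0726
scene {'vertical_fov': 48.56731569890933, 'cx': 319.6397610606086, 'cy': 202.1535212698985, 'rvec': array([ 0.71496145, -2.56591015,  1.15225231]), 'tvec': array([0.44221913, 0.26659536, 1.01778086])}
top {'vertical_fov': 55.77642102902906, 'cx': 316.42555876983226, 'cy': 198.0654347708365, 'rvec': array([ 2.1752917 , -2.17731467,  0.0699905 ]), 'tvec': array([-0.06238204,  0.57718049,  1.08497476])}
wrist {'vertical_fov': 65.70646984690485, 'cx': 324.7341319892256, 'cy': 197.67852130995033, 'rvec': array([-2.34795762,  1.64297753,  0.26780571]), 'tvec': array([-0.60084469, -0.04176708,  0.37932813])}
```

View pics/scene0.png

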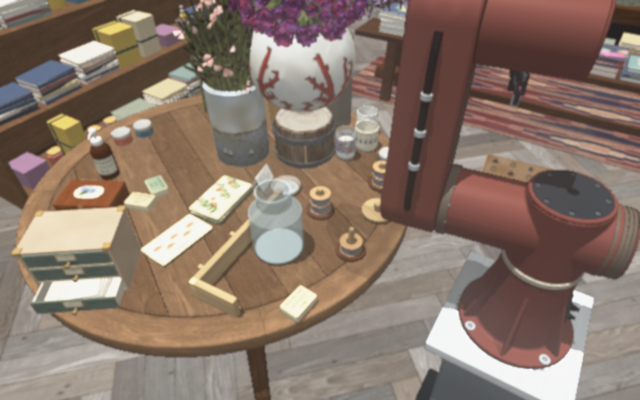

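View pics/top0.png

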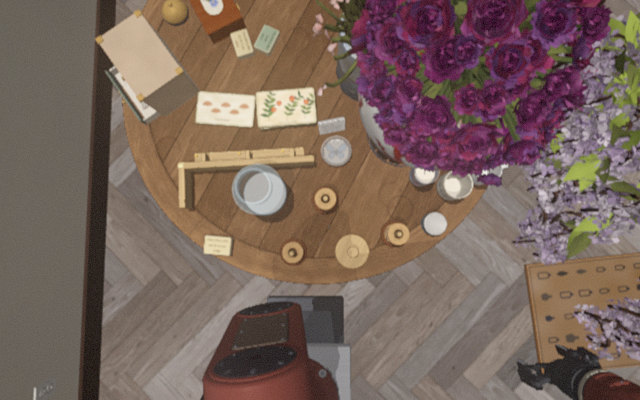

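View pics/wrist0.png

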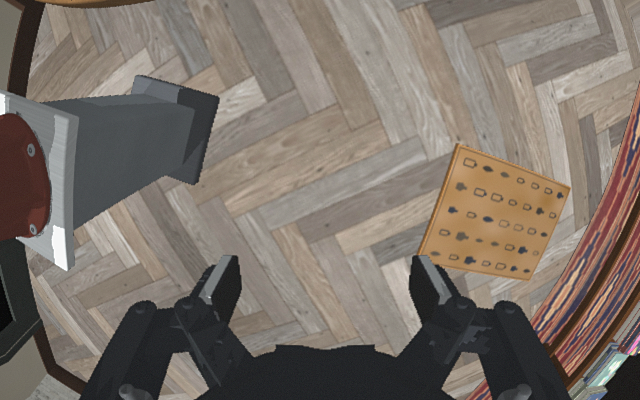

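```bash
cat > h.py <<'E'
import numpy as np, cv2
from plant import robot
def K(c):
    f=200/np.tan(np.radians(c["vertical_fov"]/2)); return f,c["cx"],c["cy"]
def unproj(n,u,v,z,c=None):
    c=c or robot.get_calibration(n); f,cx,cy=K(c)
    R=cv2.Rodrigues(np.array(c["rvec"]))[0]; t=np.array(c["tvec"])
    x,y=(u-cx)/f,(v-cy)/f
    if n=="wrist":
        r=np.hypot(x,y); s=np.sin(r)/r if r>1e-9 else 1; d=np.array([x*s,y*s,np.cos(r)])
    else: d=np.array([x,y,1.])
    d=R.T@d; o=-R.T@t; k=(z-o[2])/d[2]; return o+k*d
def proj(n,P,c=None):
    c=c or robot.get_calibration(n); f,cx,cy=K(c)
    R=cv2.Rodrigues(np.array(c["rvec"]))[0]; p=R@np.array(P,float)+np.array(c["tvec"])
    if n=="wrist":
        rr=np.hypot(p[0],p[1]); th=np.arctan2(rr,p[2]); k=f*th/max(rr,1e-12); return np.array([cx+p[0]*k,cy+p[1]*k])
    return np.array([cx+f*p[0]/p[2],cy+f*p[1]/p[2]])
def circ(img,n,x,y,z,r,col,c=None):
    a=np.linspace(0,2*np.pi,60)
    pts=np.array([proj(n,[x+r*np.cos(t),y+r*np.sin(t),z],c) for t in a])
    return pts
def crop(img,u0,v0,u1,v1,s,path,circs=()):
    im=cv2.resize(img[v0:v1,u0:u1],None,fx=s,fy=s,interpolation=cv2.INTER_CUBIC)
    for pts,col in circs:
        p=((pts-[u0,v0]+.5)*s-.5)
        cv2.polylines(im,[np.round(p*8).astype(int)],False,col,1,cv2.LINE_AA,3)
    cv2.imwrite(path,im)
E
python3 - <<'E'
from h import *
im=cv2.imread("pics/top0.png")
crop(im,165,130,265,265,5,"pics/t1.png") if 0 else None
crop(im,160,130,320,265,4.4,"pics/t1.png")
crop(im,270,130,470,275,4,"pics/t2.png")
im=cv2.imread("pics/scene0.png")
crop(im,180,90,400,320,2.6,"pics/s1.png")
for nm,u,v,z in [("spA/b",325,199,.085),("",292,252,.085),("",397,234,.085),("lid",352,251,.03),("soap",218,245,.026),("jar",259,190,.18),("railL",180,163,.06),("railR",313,159,.06),("dish",336,150,.02),("c1",424,175,.1),("c2",434,223,.05)]:
    print(nm,unproj("top",u,v,z).round(3))
E
```

```text
spA/b [ 0.57  -0.087  0.085]
 [0.425 0.003 0.085]
 [ 0.473 -0.284  0.085]
lid [ 0.424 -0.165  0.03 ]
soap [0.441 0.222 0.026]
jar [0.586 0.08  0.18 ]
railL [0.675 0.327 0.06 ]
railR [ 0.686 -0.054  0.06 ]
dish [ 0.72  -0.121  0.02 ]
c1 [ 0.634 -0.357  0.1  ]
c2 [ 0.504 -0.396  0.05 ]
```

View pics/t1.png

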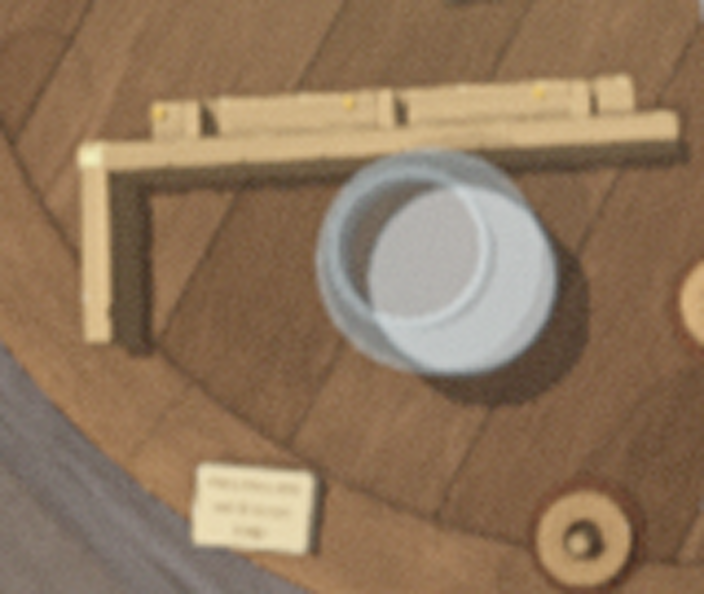

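View pics/t2.png

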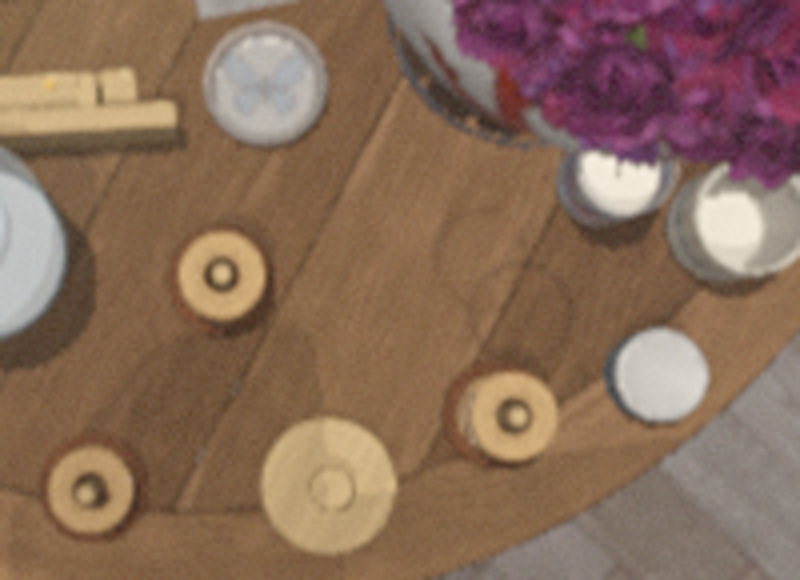

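View pics/s1.png

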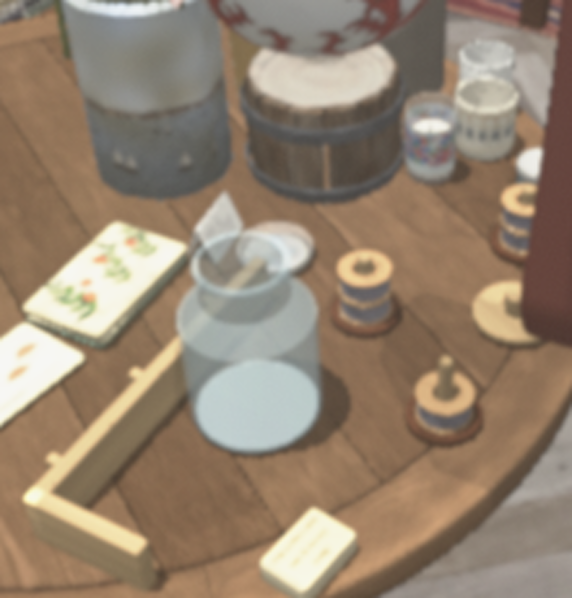

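```bash
cat > ov.py <<'E'
from h import *
G=(0,255,0);R=(0,0,255);B=(255,80,0);Y=(0,255,255)
J=(0.592,0.083); S=[(0.570,-0.087,2),(0.425,0.003,1),(0.473,-0.284,2)]; L=(0.425,-0.165)
O=(0.606,0.243); ang=-1.6  # fence
def fpt(x,y,z):
    a=np.radians(ang); return [O[0]+x*np.cos(a)-y*np.sin(a),O[1]+x*np.sin(a)+y*np.cos(a),z]
def overlay(n):
    c=robot.get_calibration(n); o=[]
    o.append((circ(0,n,*J,.2,.044,G,c),G)); o.append((circ(0,n,*J,.135,.068,G,c),R)); o.append((circ(0,n,*J,.0,.068,G,c),B))
    for x,y,k in S:
        o.append((circ(0,n,x,y,.085,.008,G,c),G)); o.append((circ(0,n,x,y,.01+.03*k,.03,G,c),R)); o.append((circ(0,n,x,y,.01,.04,G,c),B))
    o.append((circ(0,n,*L,.016,.049,G,c),G)); o.append((circ(0,n,*L,.032,.015,G,c),R))
    o.append((np.array([proj(n,fpt(*p,.06),c) for p in [(68,-304),(68,68),(-44,68)] for p in [(p[0]/1e3,p[1]/1e3)]]),Y))
    o.append((np.array([proj(n,fpt(*p,.0),c) for p in [(68,-304),(68,68),(-44,68)] for p in [(p[0]/1e3,p[1]/1e3)]]),B))
    return o
if __name__=="__main__":
    im=cv2.imread("pics/top0.png"); o=overlay("top")
    crop(im,160,130,320,265,5,"pics/o1.png",o); crop(im,270,160,470,275,4,"pics/o2.png",o)
    im=cv2.imread("pics/scene0.png"); o=overlay("scene")
    crop(im,180,155,400,320,3.6,"pics/o3.png",o)
E
python3 ov.py
```

```text
(no output)
```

View pics/o1.png

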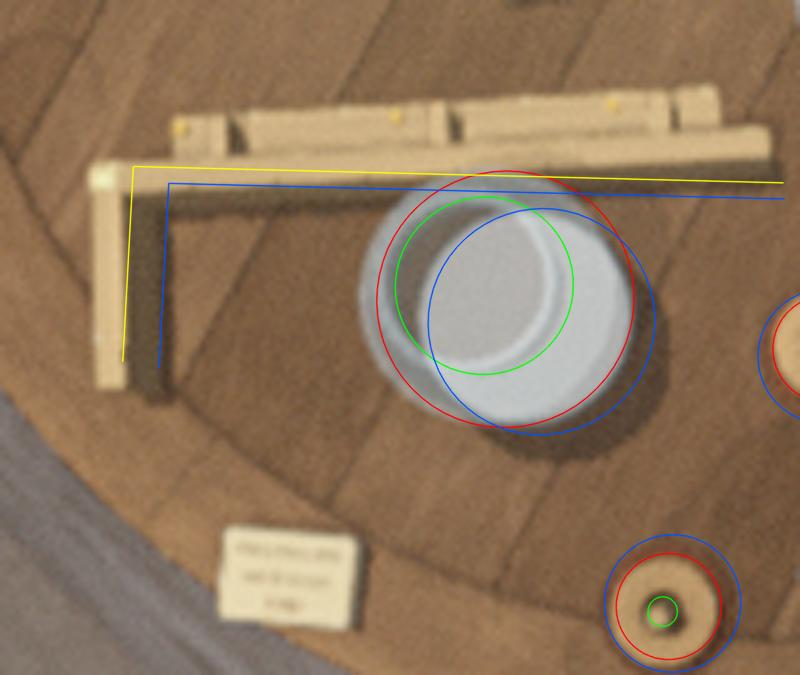

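View pics/o2.png

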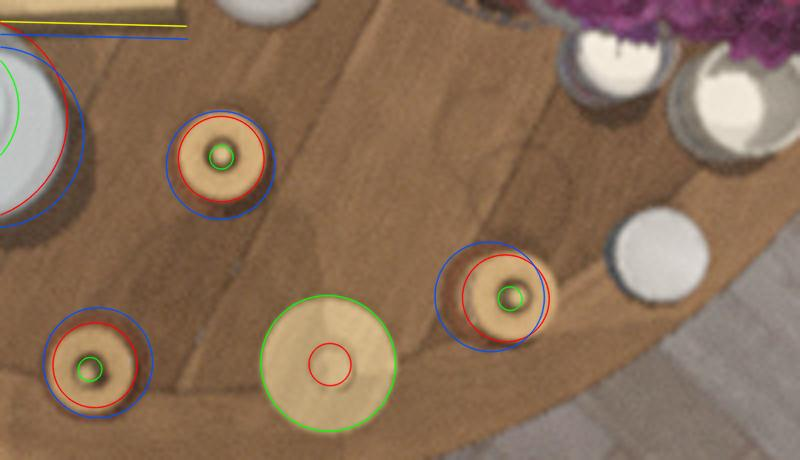

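View pics/o3.png

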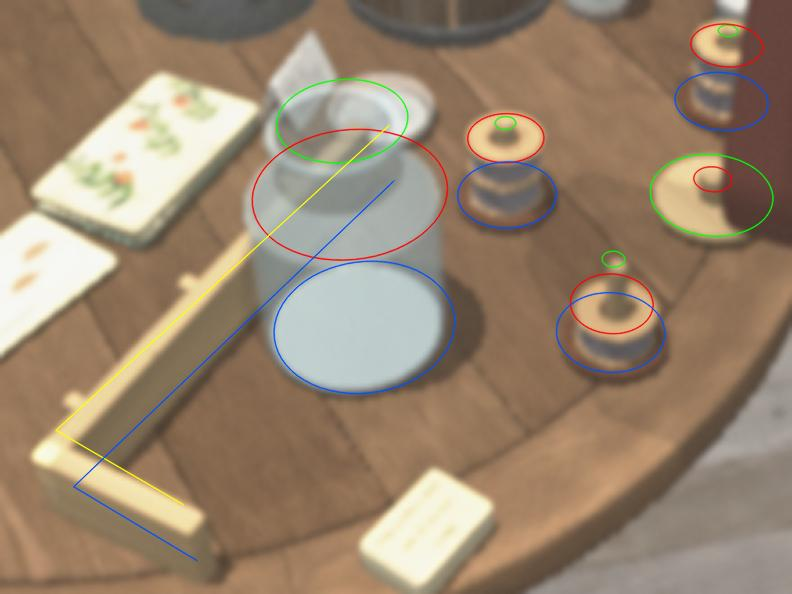

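```bash
sed -i 's/^J=.*$/J=(0.594,0.091); S=[(0.570,-0.087,2),(0.425,0.003,1),(0.473,-0.287,2)]; L=(0.424,-0.166)/; s/^O=.*$/O=(0.5955,0.2475); ang=3.1/' ov.py; python3 ov.py
```

```text
(no output)
```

View pics/o1.png

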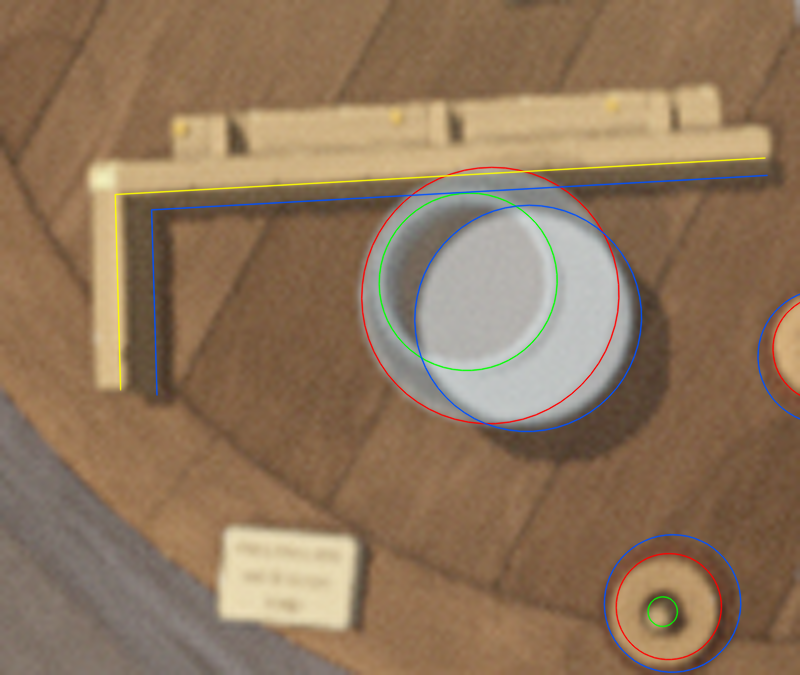

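View pics/o2.png

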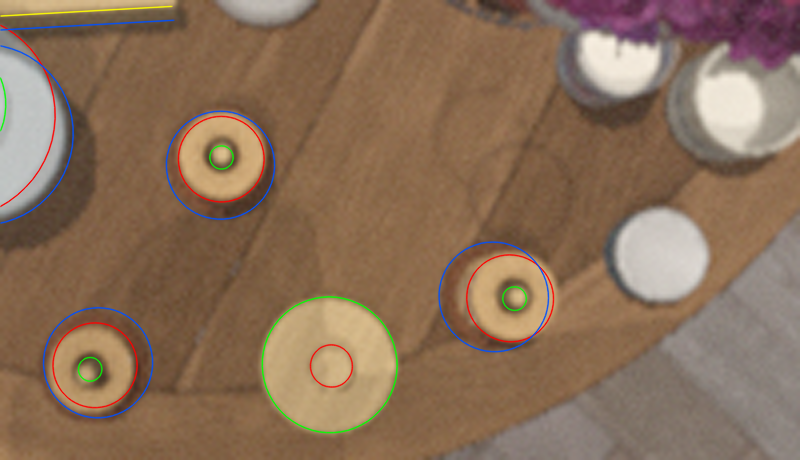

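View pics/o3.png

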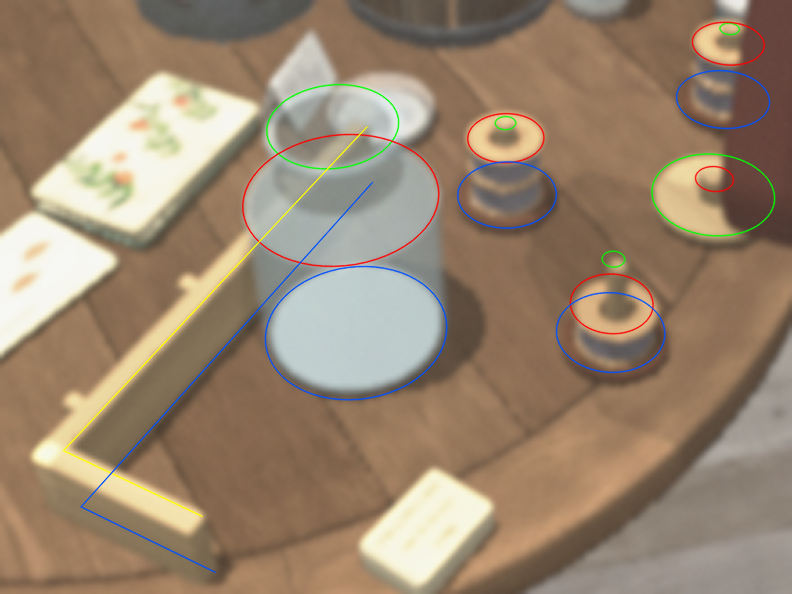

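```bash
sed -i 's/O=(0.5955,0.2475)/O=(0.5955,0.2445)/' ov.py
cat >> h.py <<'E'
DN=lambda yaw:[180,0,yaw]
def st(msg=""):
    s=robot.observe(); print(msg,"t=%.1f"%s["time"],"tcp",np.round(s["tool_pos"],4),"F",np.round(s["ft_force"],1),"w=%.4f"%s["gripper_width"]); return s
def snap(n,path,o=None,s=1.25):
    c=robot.get_calibration(n); im=robot.grab_frame(n); cv2.imwrite(path,im); return im,c
E
python3 - <<'E'
from h import *
from ov import *
robot.move_pose([0.570,-0.087,0.26],DN(80)); st()
im,c=snap("wrist","pics/w1.png")
x,y=.570,-.087
o=[(circ(0,"wrist",x,y,.085,.008,0,c),G),(circ(0,"wrist",x,y,.07,.03,0,c),R),(circ(0,"wrist",x,y,.01,.04,0,c),B),(circ(0,"wrist",*J,.2,.044,0,c),G)]
crop(im,0,0,640,400,1.25,"pics/w1o.png",o)
E
```

```text
t=2.3 tcp [ 0.5699 -0.0879  0.26  ] F [-0.6 -0.3 -0.4] w=0.0853
```

View pics/w1o.png

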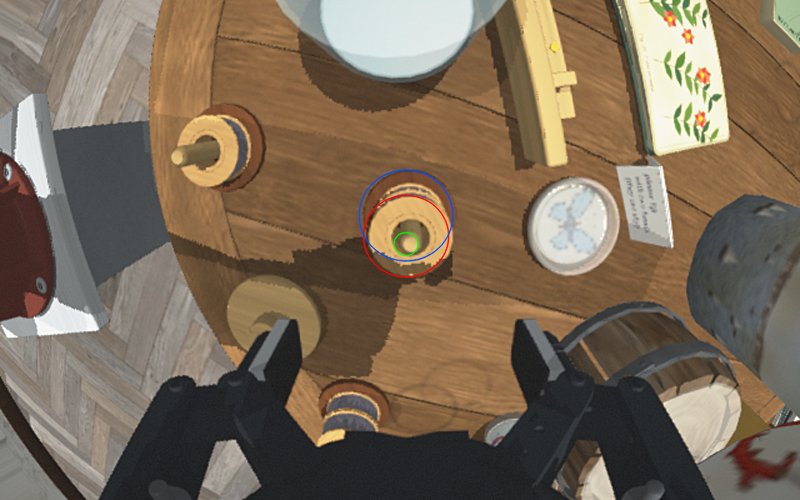

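```bash
cat >> h.py <<'E'
def pick(x,y,T,yaw=80,dz=0.057,up=0.33):
    robot.move_pose([x,y,T+dz+0.05],DN(yaw))
    if robot.line_to([x,y,T+dz],vel=0.1,guard=12): st("GUARD down"); return False
    robot.set_gripper(0.0); s=st("closed")
    return s["gripper_width"]>0.05
E
python3 - <<'E'
from h import *
print(pick(0.570,-0.087,0.07))
im,c=snap("wrist","pics/w2.png")
im,c=snap("scene","pics/s2.png"); crop(im,200,60,400,260,3,"pics/s2c.png")
E
```

```text
closed t=3.8 tcp [ 0.5707 -0.0873  0.1284] F [-0.4  0.1  6.4] w=0.0562
True
```

View pics/w2.png

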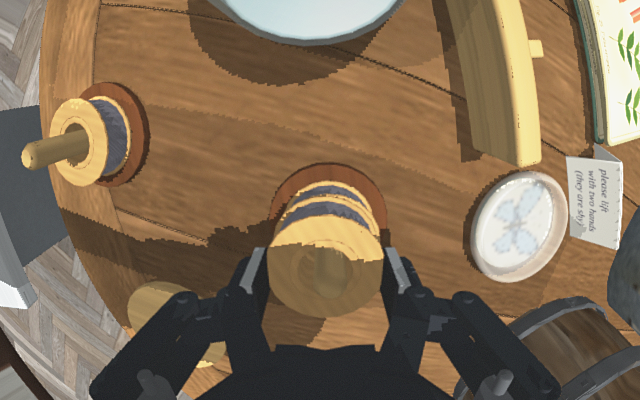

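View pics/s2c.png

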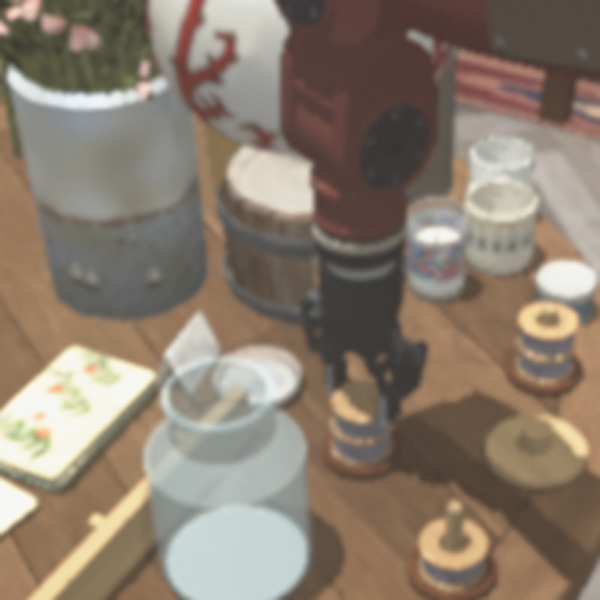

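Run:
```python
from h import *
robot.line_to([0.570,-0.087,0.20],vel=0.15); st("lift")
im,c=snap("wrist","pics/w3.png")
im,c=snap("scene","pics/s3.png"); crop(im,200,60,400,260,3,"pics/s3c.png")
```

```text
lift t=4.5 tcp [ 0.5698 -0.0869  0.1992] F [ 0.2 -1.1 -0.9] w=0.0564
```

View pics/w3.png

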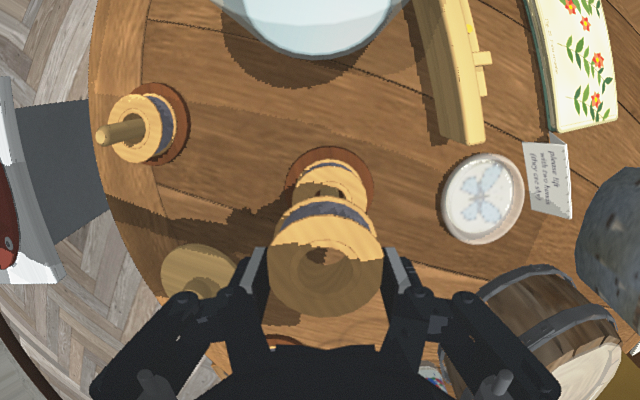

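View pics/s3c.png

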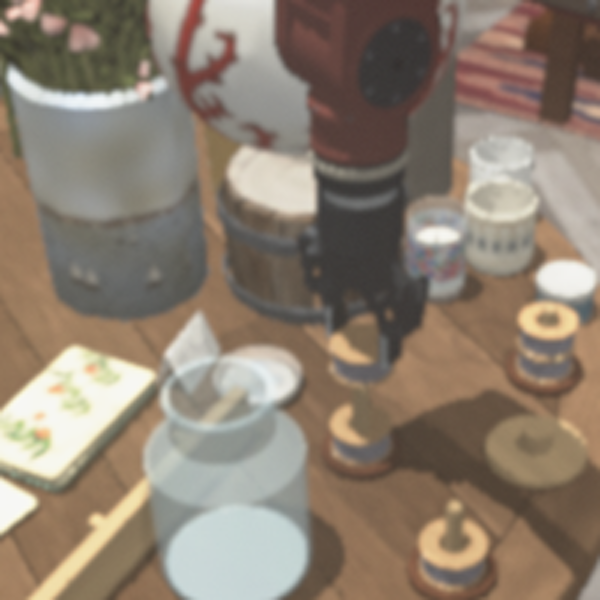

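Run:
```python
from h import *
from ov import *
robot.line_to([0.570,-0.087,0.33],vel=0.25)
robot.line_to([0.594,0.091,0.33],vel=0.25)
robot.line_to([0.594,0.091,0.292],vel=0.15); s=st("over")
im,c=snap("wrist","pics/w4.png")
x,y,z=s["tool_pos"]
o=[(circ(0,"wrist",x,y,z-.057,.03,0,c),R),(circ(0,"wrist",x,y,z-.087,.03,0,c),B),(circ(0,"wrist",*J,.2,.044,0,c),G)]
crop(im,0,0,640,400,1.25,"pics/w4o.png",o)
im,c=snap("top","pics/t4.png"); crop(im,200,130,320,250,5,"pics/t4c.png",[(circ(0,"top",*J,.2,.044,0,c),G)])
```

```text
over t=6.6 tcp [0.5937 0.09   0.2918] F [-0.7 -0.8 -0.1] w=0.0559
```

View pics/w4o.png

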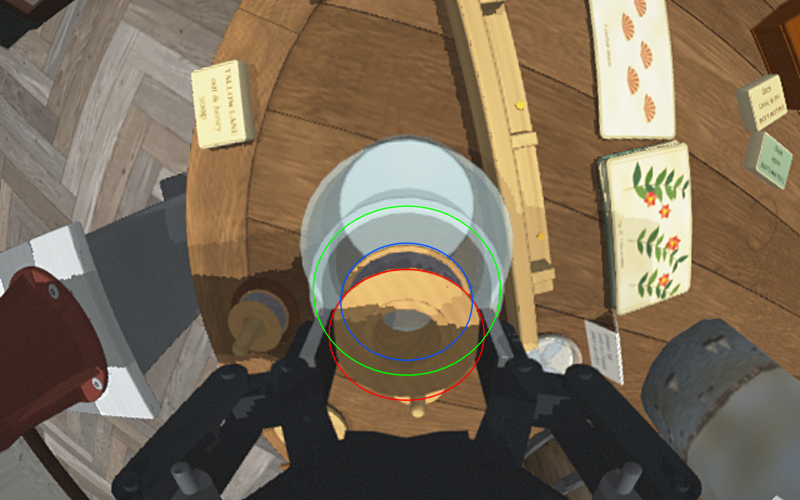

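View pics/t4c.png

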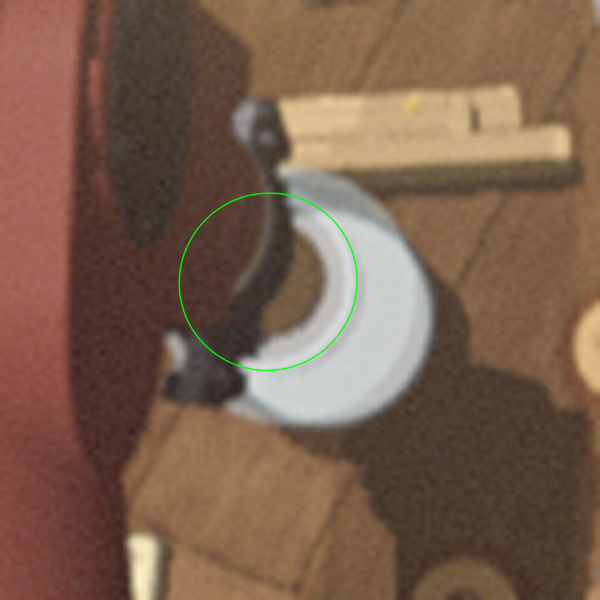

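```bash
cat >> h.py <<'E'
def drop(x,y,yaw=80,z=0.277,tag=""):
    g=robot.line_to([x,y,z],vel=0.1,guard=6)
    if g: st("GUARD drop"); return False
    s=st("predrop"); robot.set_gripper(0.085); robot.pause(0.3)
    robot.line_to([x,y,0.33],vel=0.25); st("done"); return True
E
python3 - <<'E'
from h import *
from ov import *
print(drop(0.594,0.091))
im,c=snap("wrist","pics/w5.png")
robot.move_pose([0.570,-0.087,0.15],DN(80))
im,c=snap("wrist","pics/w5b.png")
im,c=snap("top","pics/t5.png"); crop(im,200,130,320,250,5,"pics/t5c.png",[(circ(0,"top",*J,.2,.044,0,c),G),(circ(0,"top",*J,.135,.068,G,c),R)])
E
```

```text
predrop t=7.0 tcp [0.5938 0.091  0.2769] F [-0.9 -0.3  0.3] w=0.0562
done t=8.0 tcp [0.5946 0.091  0.3315] F [-0.1  0.   0.2] w=0.0850
True
```

View pics/w5.png

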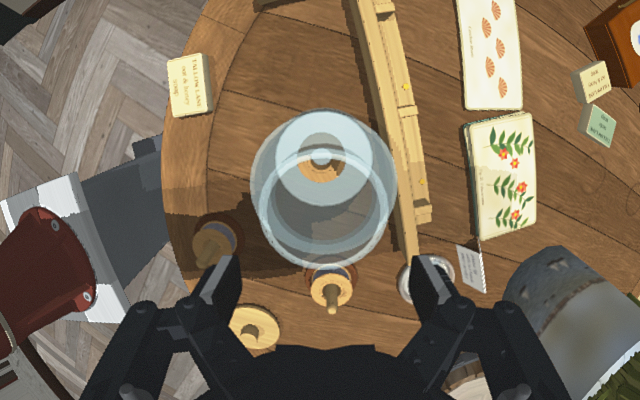

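View pics/t5c.png

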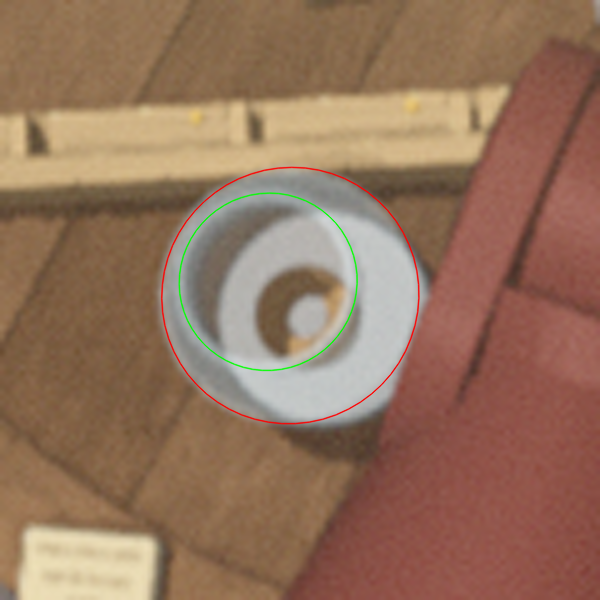

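View pics/w5b.png

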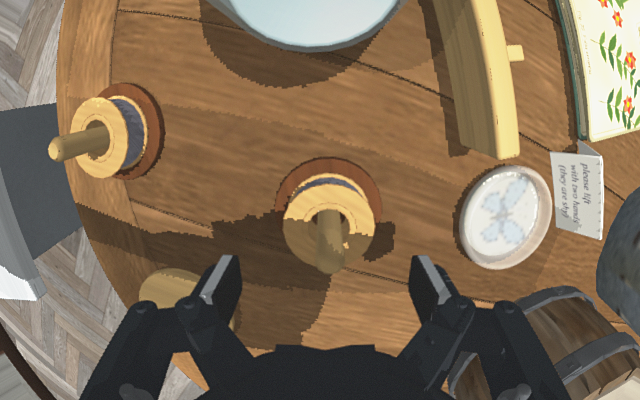

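```bash
cat >> h.py <<'E'
def carry(x,y,j=(0.594,0.091)):
    robot.line_to([x,y,0.2],vel=0.15); 
    s=st("lift")
    if not 0.05<s["gripper_width"]<0.07: return False
    robot.line_to([x,y,0.33],vel=0.3)
    robot.line_to([*j,0.33],vel=0.25)
    robot.line_to([*j,0.295],vel=0.15); s=st("over"); robot.pause(0.15)
    return 0.05<s["gripper_width"]<0.07
E
python3 - <<'E'
from h import *
from ov import *
if pick(0.570,-0.087,0.04) and carry(0.570,-0.087):
    im,c=snap("wrist","pics/w6.png")
    x,y,z=robot.observe()["tool_pos"]
    o=[(circ(0,"wrist",x,y,z-.057,.03,0,c),R),(circ(0,"wrist",x,y,z-.087,.03,0,c),B),(circ(0,"wrist",*J,.2,.044,0,c),G)]
    crop(im,0,0,640,400,1.25,"pics/w6o.png",o)
E
```

```text
closed t=10.5 tcp [ 0.5708 -0.0873  0.0985] F [-1.1 -0.1  7.6] w=0.0560
lift t=11.3 tcp [ 0.5696 -0.0868  0.1989] F [-0.2 -0.3 -0.8] w=0.0562
over t=13.1 tcp [0.5936 0.09   0.2947] F [-0.4 -0.1  0.3] w=0.0561
```

View pics/w6o.png

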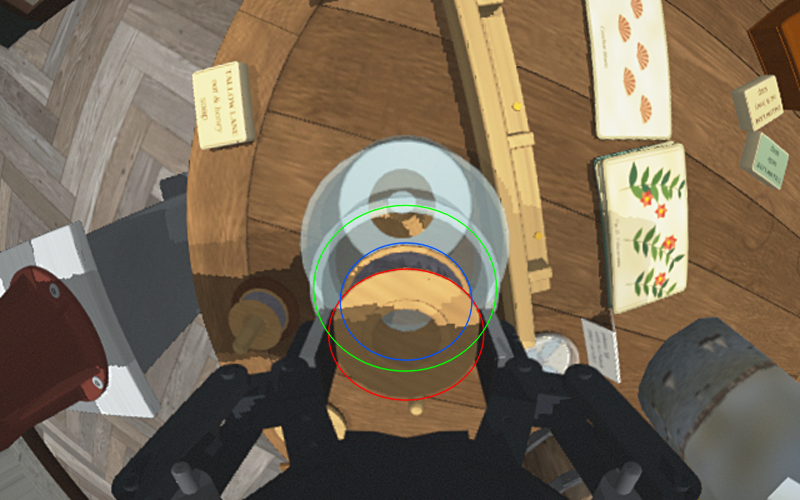

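Run:
```python
from h import *
from ov import *
if drop(0.594,0.091):
    im,c=snap("wrist","pics/w7.png"); crop(im,160,60,480,320,2.4,"pics/w7c.png")
    robot.move_pose([0.425,0.003,0.2],DN(80))
    im,c=snap("wrist","pics/w7b.png")
    x,y=.425,.003
    o=[(circ(0,"wrist",x,y,.085,.008,0,c),G),(circ(0,"wrist",x,y,.04,.03,0,c),R),(circ(0,"wrist",*L,.016,.049,0,c),G)]
    crop(im,0,0,640,400,1.25,"pics/w7o.png",o)
```

```text
predrop t=13.7 tcp [0.5937 0.091  0.2765] F [-0.5  0.8 -1.1] w=0.0560
done t=14.7 tcp [0.5946 0.0909 0.3315] F [0.1 0.6 0.5] w=0.0853
```

View pics/w7c.png

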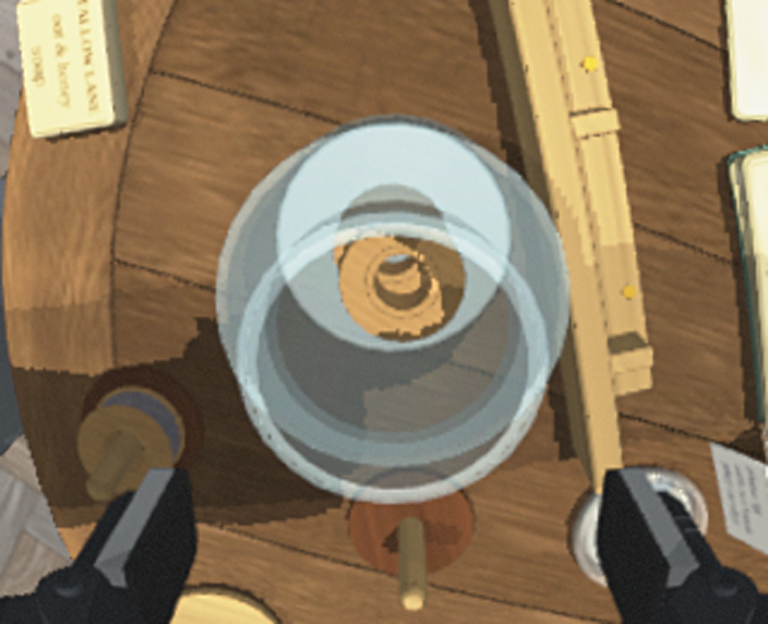

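View pics/w7o.png

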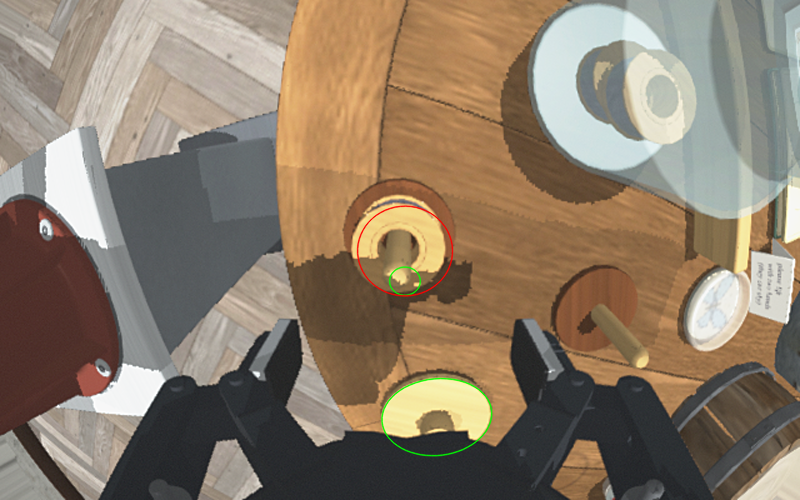

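Run:
```python
from h import *
from ov import *
if pick(0.424,0.005,0.04) and carry(0.424,0.005):
    im,c=snap("wrist","pics/w8.png")
    x,y,z=robot.observe()["tool_pos"]
    o=[(circ(0,"wrist",x,y,z-.057,.03,0,c),R),(circ(0,"wrist",x,y,z-.087,.03,0,c),B),(circ(0,"wrist",*J,.2,.044,0,c),G)]
    crop(im,0,0,640,400,1.25,"pics/w8o.png",o)
```

```text
closed t=17.1 tcp [0.4246 0.0049 0.0987] F [-5.7  0.1 12.4] w=0.0565
lift t=17.9 tcp [0.4236 0.0051 0.199 ] F [-0.7 -0.6 -0.3] w=0.0565
over t=19.8 tcp [0.5932 0.0906 0.2951] F [-0.3  1.1 -0.6] w=0.0564
```

View pics/w8o.png

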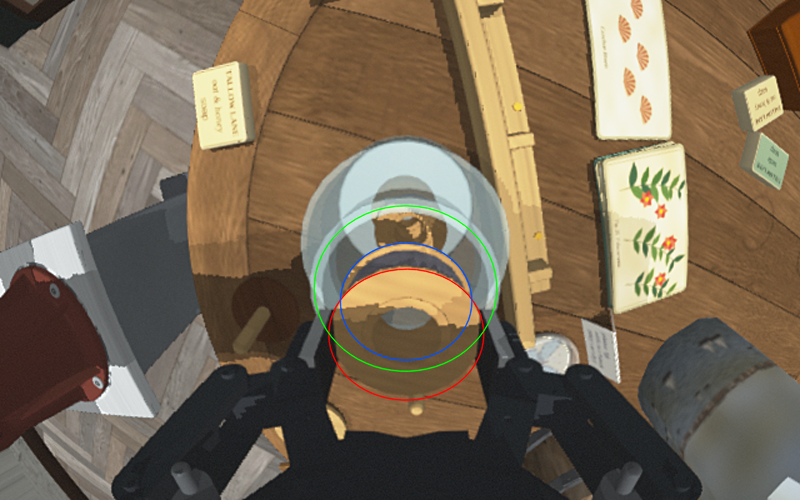

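Run:
```python
from h import *
from ov import *
if drop(0.594,0.091):
    im,c=snap("wrist","pics/w9.png"); crop(im,160,60,480,320,2.4,"pics/w9c.png")
    robot.move_pose([0.473,-0.287,0.2],DN(80))
    im,c=snap("wrist","pics/w9b.png")
    x,y=.473,-.287
    o=[(circ(0,"wrist",x,y,.085,.008,0,c),G),(circ(0,"wrist",x,y,.07,.03,0,c),R),(circ(0,"wrist",*L,.016,.049,0,c),G)]
    crop(im,0,0,640,400,1.25,"pics/w9o.png",o)
```

```text
predrop t=20.4 tcp [0.5936 0.091  0.2764] F [-0.1 -0.3 -0.4] w=0.0565
done t=21.4 tcp [0.5946 0.091  0.3315] F [ 0.3  0.1 -0.7] w=0.0849
```

View pics/w9c.png

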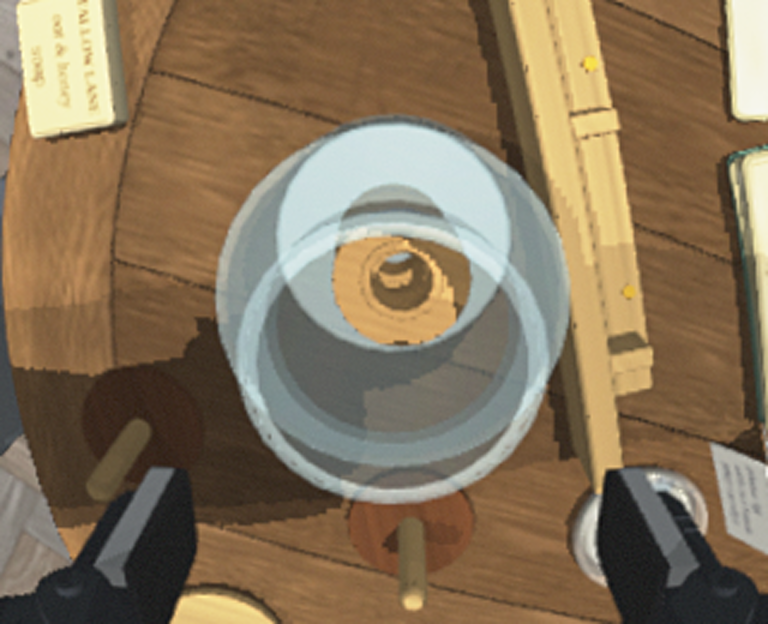

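View pics/w9o.png

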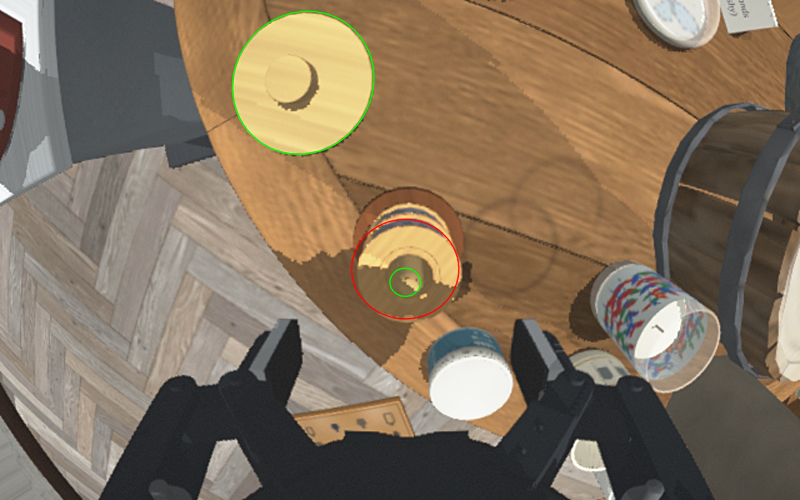

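```bash
cat > rp.py <<'E'
from h import *
from ov import *
import sys
def go(x,y,T,tag,xj=(0.594,0.091)):
    if pick(x,y,T) and carry(x,y):
        im,c=snap("wrist",f"pics/w{tag}.png")
        x,y,z=robot.observe()["tool_pos"]
        o=[(circ(0,"wrist",x,y,z-.057,.03,0,c),R),(circ(0,"wrist",x,y,z-.087,.03,0,c),B),(circ(0,"wrist",*J,.2,.044,0,c),G)]
        crop(im,0,0,640,400,1.25,f"pics/w{tag}o.png",o)
E
python3 -c "
from rp import *
go(0.4745,-0.287,0.07,'10')"
```

```text
closed t=24.4 tcp [ 0.475  -0.2875  0.1287] F [-2.2  1.8  8.9] w=0.0564
lift t=25.0 tcp [ 0.4743 -0.2869  0.1993] F [-0.3 -0.2 -1.7] w=0.0559
over t=27.7 tcp [0.5936 0.0905 0.2948] F [0.5 0.6 0.1] w=0.0563
```

View pics/w10o.png

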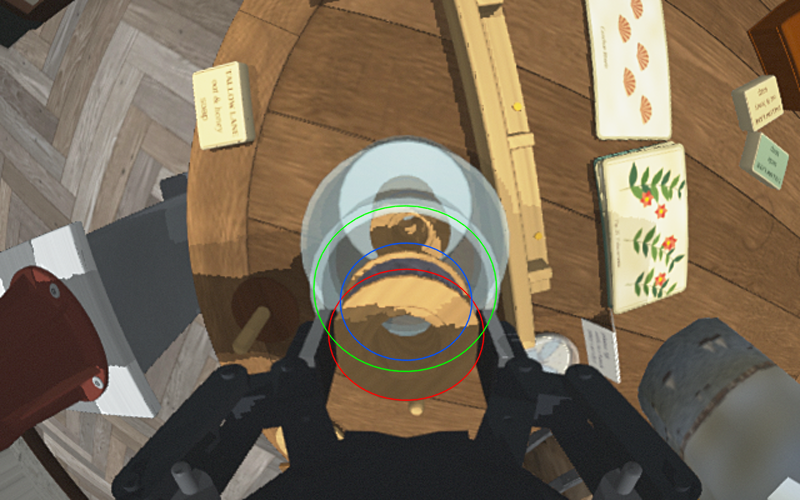

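Run:
```python
from rp import *
if drop(0.594,0.094):
    im,c=snap("wrist","pics/w11.png"); crop(im,160,60,480,320,2.4,"pics/w11c.png")
    robot.move_pose([0.474,-0.287,0.2],DN(80))
    im,c=snap("wrist","pics/w11b.png")
    x,y=.474,-.287
    o=[(circ(0,"wrist",x,y,.085,.008,0,c),G),(circ(0,"wrist",x,y,.04,.03,0,c),R),(circ(0,"wrist",*L,.016,.049,0,c),G)]
    crop(im,0,0,640,400,1.25,"pics/w11o.png",o)
```

```text
predrop t=28.2 tcp [0.5937 0.0941 0.2765] F [ 0.2 -0.2 -0.4] w=0.0560
done t=29.3 tcp [0.5946 0.094  0.3315] F [-0.  -0.9 -1.2] w=0.0850
```

View pics/w11c.png

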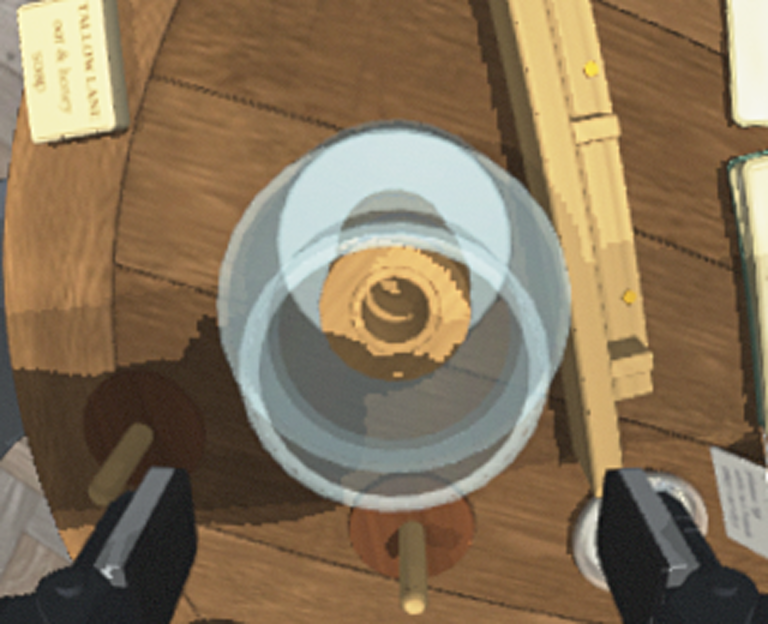

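View pics/w11o.png

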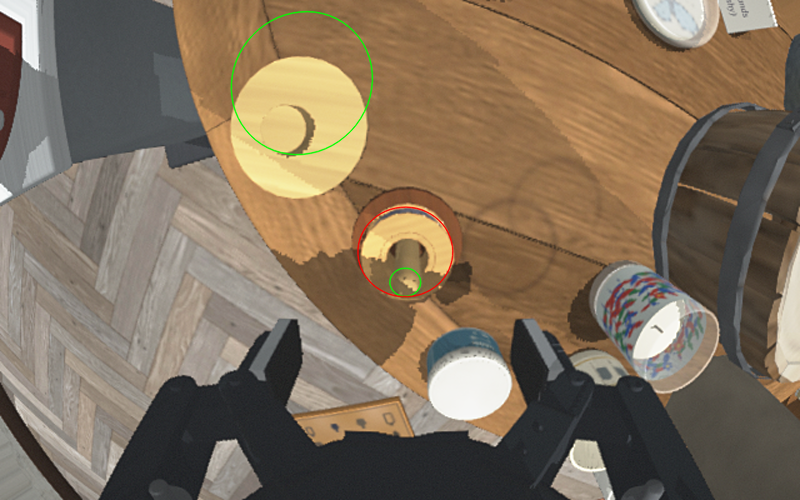

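Run:
```python
from rp import *
go(0.474,-0.287,0.04,'12')
```

```text
closed t=32.3 tcp [ 0.4745 -0.2874  0.0988] F [-2.6  1.4 10.3] w=0.0563
lift t=33.1 tcp [ 0.4737 -0.2867  0.1989] F [ 0.3  0.2 -2.1] w=0.0566
over t=35.8 tcp [0.5936 0.0905 0.2948] F [ 0.5 -0.8 -0.3] w=0.0563
```

View pics/w12o.png

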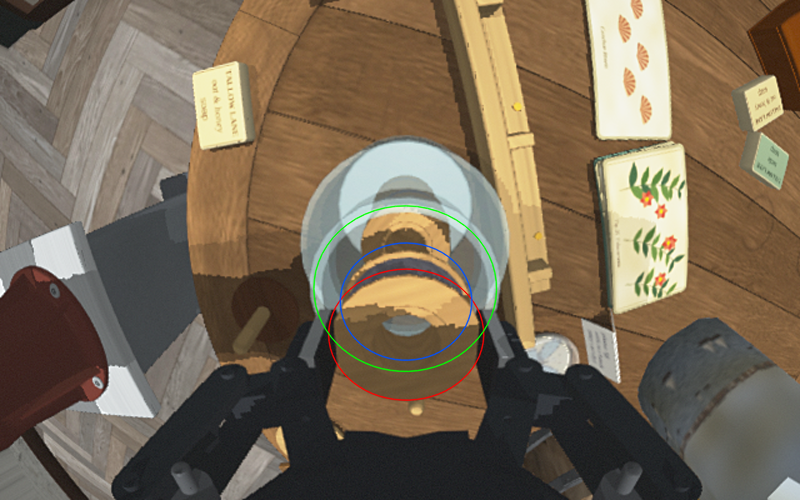

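Run:
```python
from rp import *
if drop(0.594,0.095):
    im,c=snap("wrist","pics/w13.png"); crop(im,160,60,480,320,2.4,"pics/w13c.png")
    robot.move_pose([0.43,-0.24,0.25],DN(80)); st()
    im,c=snap("wrist","pics/w13b.png")
    im,c=snap("scene","pics/s13.png"); crop(im,180,90,400,320,2.6,"pics/s13c.png")
    im,c=snap("top","pics/t13.png"); crop(im,160,130,470,275,2.5,"pics/t13c.png")
```

```text
predrop t=36.4 tcp [0.5936 0.0952 0.2763] F [ 0.9  0.7 -0. ] w=0.0567
done t=37.4 tcp [0.5946 0.095  0.3315] F [-0.3 -0.9 -0.8] w=0.0851
 t=38.9 tcp [ 0.4305 -0.2395  0.2502] F [0.1 1.3 0.4] w=0.0848
```

View pics/w13c.png

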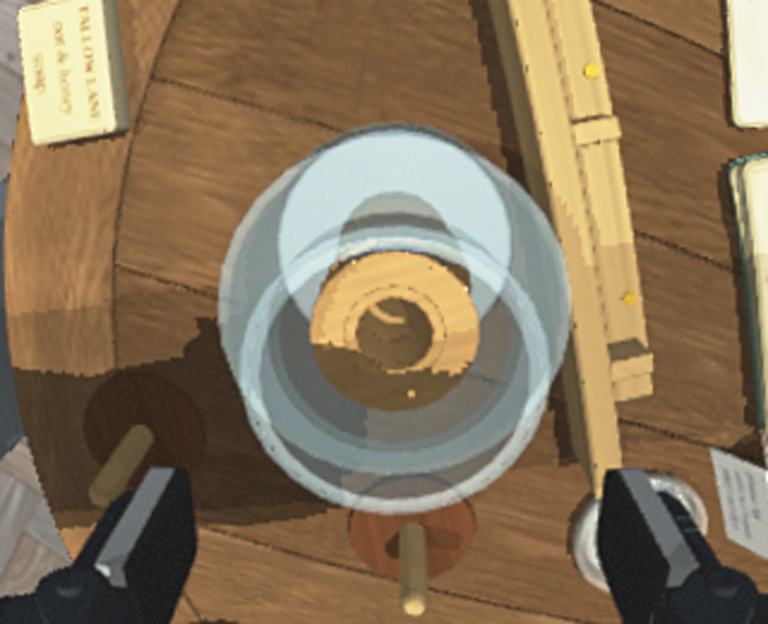

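View pics/w13b.png

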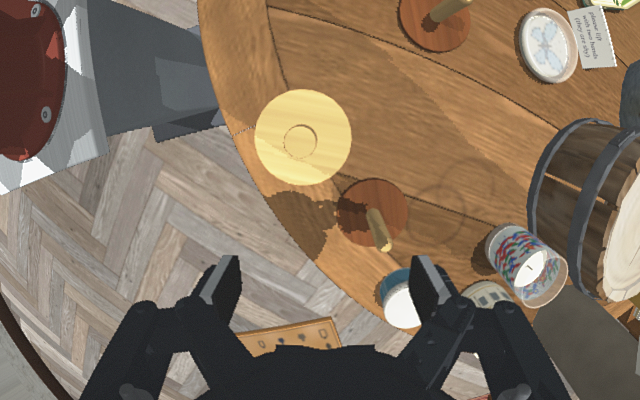

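View pics/s13c.png

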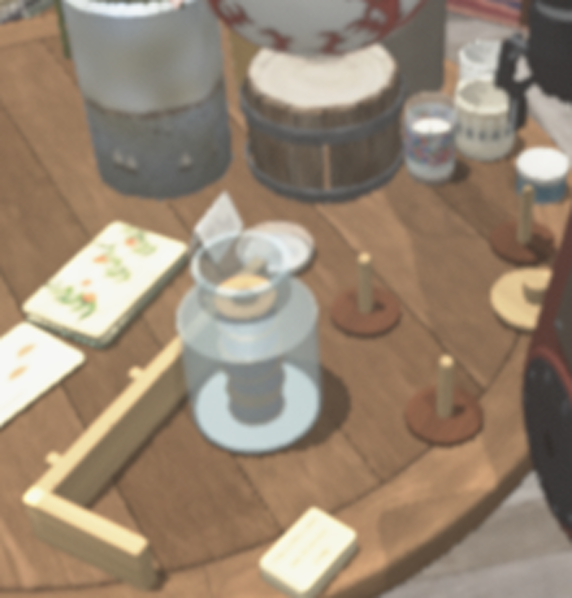

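View pics/t13c.png

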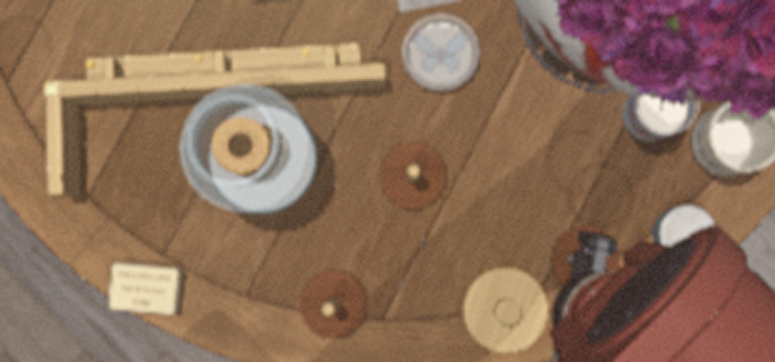

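Run:
```python
from rp import *
print(unproj("wrist",303,137,.016),unproj("wrist",300,142,.042),unproj("top",362.2,253.6,.016),unproj("top",363.2,254.8,.042))
im=cv2.imread("pics/w13b.png")
for n,f in (("wrist","w13b"),("top","t13")):
    c=robot.get_calibration(n); im=cv2.imread(f"pics/{f}.png")
    lx,ly=.4215,-.1965
    o=[(circ(0,n,lx,ly,.016,.049,0,c),G),(circ(0,n,lx,ly,.038,.015,0,c),R)]
    crop(im,*( (220,60,400,220) if n=="wrist" else (320,220,420,275)),4,f"pics/l_{n}.png",o)
```

```text
[ 0.4170267  -0.19493205  0.016     ] [ 0.41583688 -0.19595443  0.042     ] [ 0.41548827 -0.19582924  0.016     ] [ 0.41391267 -0.19583579  0.042     ]
```

View pics/l_wrist.png

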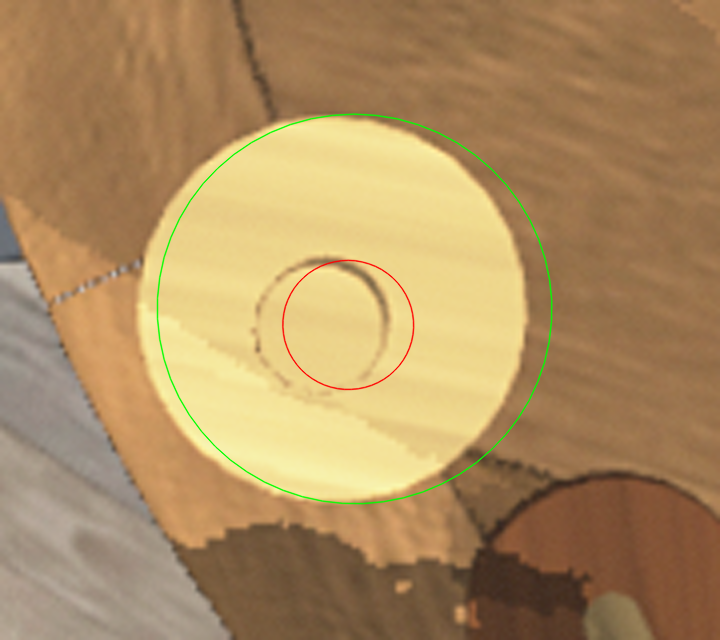

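View pics/l_top.png

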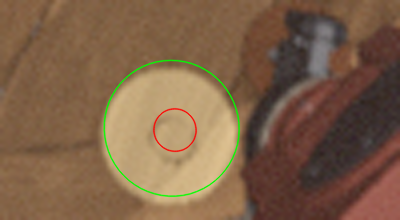

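Run:
```python
from rp import *
x,y=.4165,-.196
robot.set_gripper(0.06)
robot.move_pose([x,y,0.15],DN(-10))
print(robot.line_to([x,y,0.096],vel=0.1,guard=8)); st("down")
robot.set_gripper(0.0); st("c1")
robot.set_gripper(0.06)
robot.line_to([x,y,0.15],vel=0.2)
robot.move_pose([x,y,0.15],DN(80))
print(robot.line_to([x,y,0.095],vel=0.1,guard=8)); st("down")
robot.set_gripper(0.0); s=st("c2"); z0=s["tool_pos"][2]
im,c=snap("wrist","pics/w14.png")
robot.line_to([x,y,0.15],vel=0.1); st("lift")
im,c=snap("wrist","pics/w15.png")
im,c=snap("scene","pics/s15.png"); crop(im,260,90,420,250,3.5,"pics/s15c.png")
```

```text
False
down t=41.6 tcp [ 0.4167 -0.1961  0.0964] F [0.3 0.  0.8] w=0.0605
c1 t=42.0 tcp [ 0.4169 -0.1963  0.097 ] F [-1.1  1.   4.8] w=0.0277
False
down t=44.9 tcp [ 0.4167 -0.1961  0.0954] F [ 0.5 -0.3  0.4] w=0.0604
c2 t=45.3 tcp [ 0.4169 -0.1964  0.096 ] F [-1.3  0.9  5.8] w=0.0277
lift t=46.0 tcp [ 0.4164 -0.1959  0.1495] F [-0.2  0.2 -1.9] w=0.0281
```

View pics/w14.png

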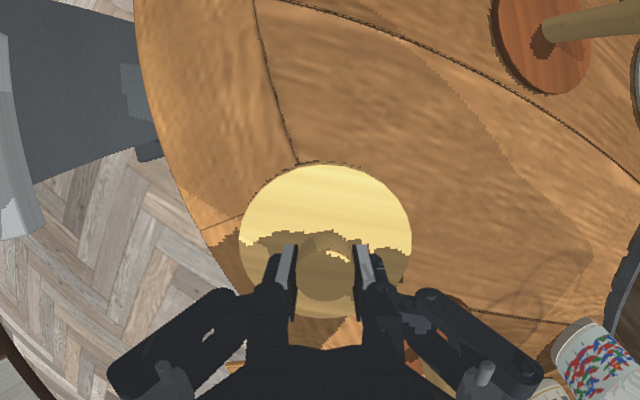

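View pics/w15.png

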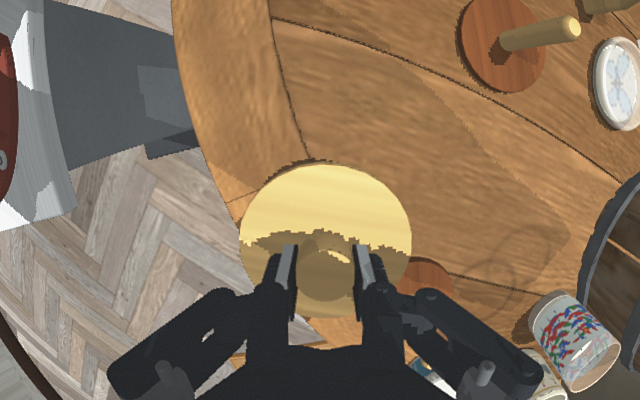

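View pics/s15c.png

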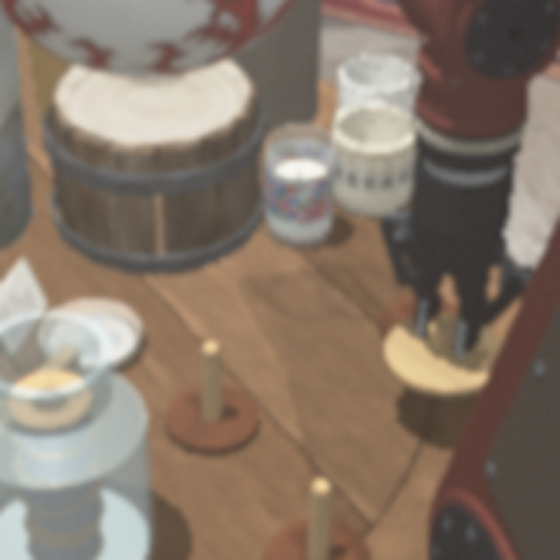

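```bash
cat >> h.py <<'E'
from scipy.spatial.transform import Rotation as Ro
_s=None
def wcam(tcp,rpy):
    """wrist calibration for another TCP pose, from the present one"""
    s=robot.observe(); c=robot.get_calibration("wrist")
    R=cv2.Rodrigues(np.array(c["rvec"]))[0]; t=np.array(c["tvec"])
    Rt=Ro.from_euler('xyz',s["tcp_rot"],degrees=True).as_matrix(); p=np.array(s["tool_pos"])
    Rct=R@Rt; tct=R@p+t
    R2=Ro.from_euler('xyz',rpy,degrees=True).as_matrix()
    Rn=Rct@R2.T; return dict(c,rvec=cv2.Rodrigues(Rn)[0].ravel(),tvec=tct-Rn@np.array(tcp))
E
python3 - <<'E'
from rp import *
c=robot.get_calibration("wrist"); s=robot.observe(); x,y,z=s["tool_pos"]; print(s["tcp_rot"])
im=cv2.imread("pics/w15.png")
o=[(circ(0,"wrist",x,y,z-.0795,.049,0,c),G)]
crop(im,220,140,430,330,3.5,"pics/a1.png",o)
im=cv2.imread("pics/w13.png"); c=wcam([0.5944,0.0949,0.3313],DN(80))
o=[(circ(0,"wrist",*J,.2,.044,0,c),G),(circ(0,"wrist",*J,.135,.068,0,c),R),(circ(0,"wrist",*J,.006,.064,0,c),B)]
crop(im,220,90,420,290,3.5,"pics/a2.png",o)
E
```

```text
[-1.79931675e+02 -4.28813722e-02  8.00028033e+01]
```

View pics/a1.png

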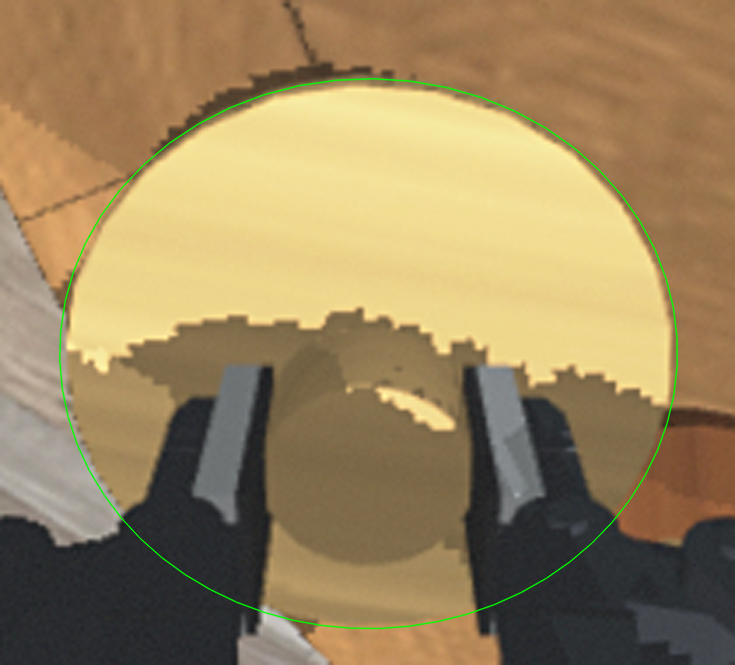

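View pics/a2.png

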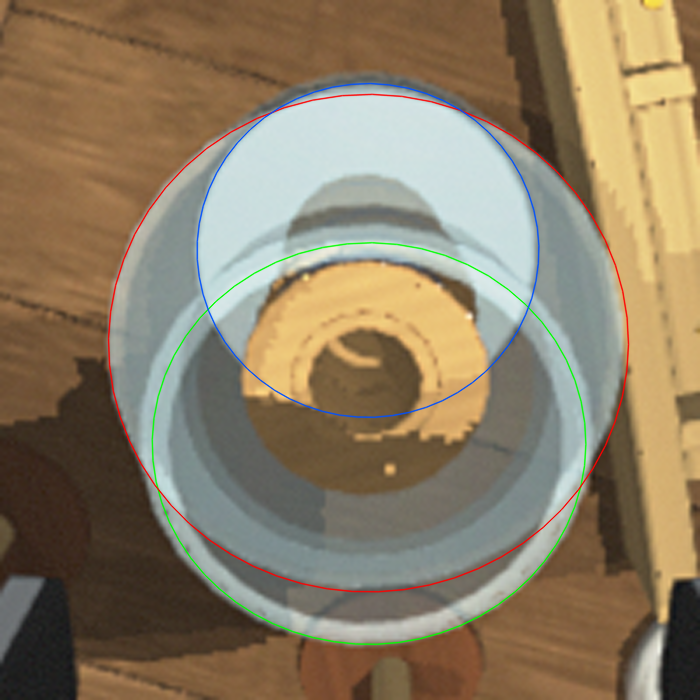

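```bash
sed -i 's/^J=(0.594,0.091)/J=(0.5945,0.092)/' ov.py
python3 - <<'E'
from rp import *
robot.line_to([.4165,-.196,0.35],vel=0.25)
robot.line_to([*J,0.35],vel=0.2)
robot.line_to([*J,0.303],vel=0.1); robot.pause(0.2); s=st("over")
x,y,z=s["tool_pos"]
im,c=snap("wrist","pics/w16.png")
crop(im,200,100,440,330,3,"pics/w16c.png",[(circ(0,"wrist",x,y,z-.0795,.049,0,c),G),(circ(0,"wrist",*J,.198,.046,0,c),R)])
im,c=snap("scene","pics/s16.png"); crop(im,200,120,340,270,4,"pics/s16c.png",[(circ(0,"scene",*J,.2,.044,0,c),G)])
im,c=snap("top","pics/t16.png"); crop(im,200,130,320,250,5,"pics/t16c.png")
E
```

```text
over t=49.7 tcp [0.5948 0.092  0.3039] F [ 0.4 -0.5 -0.9] w=0.0277
```

View pics/w16c.png

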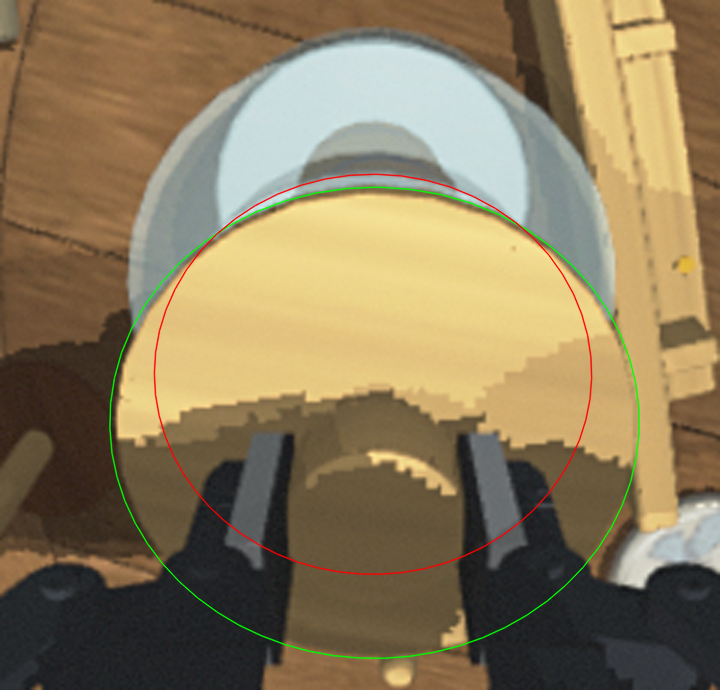

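View pics/s16c.png

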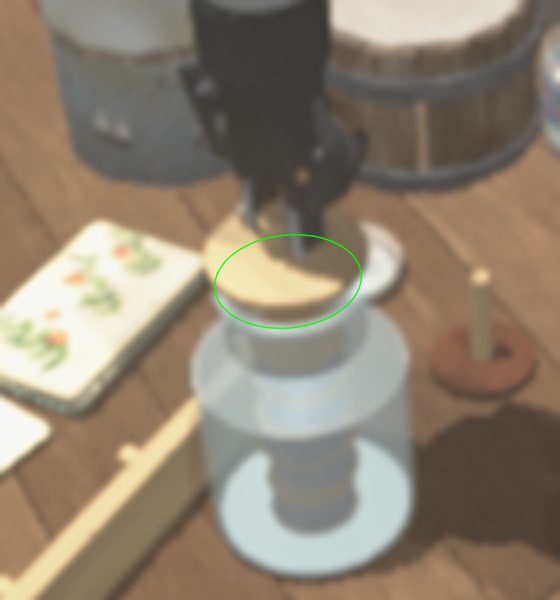

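Lid (green) and rim (red) agree. Lower gently with a guard.

Run:
```python
from rp import *
g=robot.line_to([*J,0.279],vel=0.03,guard=4); print(g); s=st("low")
im,c=snap("wrist","pics/w17.png"); crop(im,200,100,440,330,3,"pics/w17c.png")
im,c=snap("scene","pics/s17.png"); crop(im,200,120,340,270,4,"pics/s17c.png")
```

```text
True
low t=50.4 tcp [0.5946 0.0921 0.2881] F [-0.2 -0.2  6.2] w=0.0276
```

View pics/s17c.png

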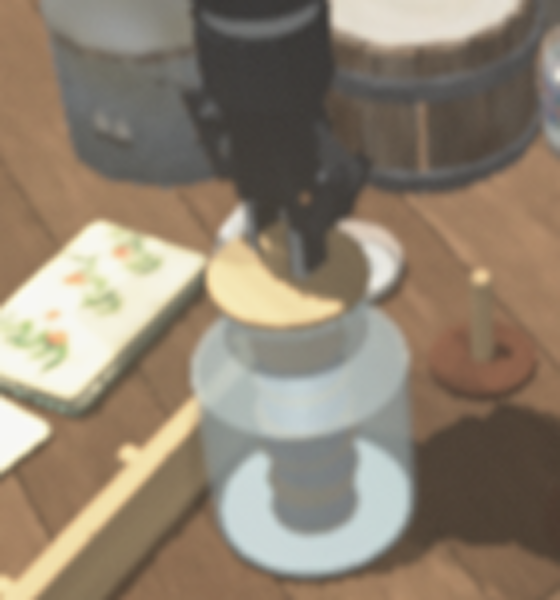

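View pics/w17c.png

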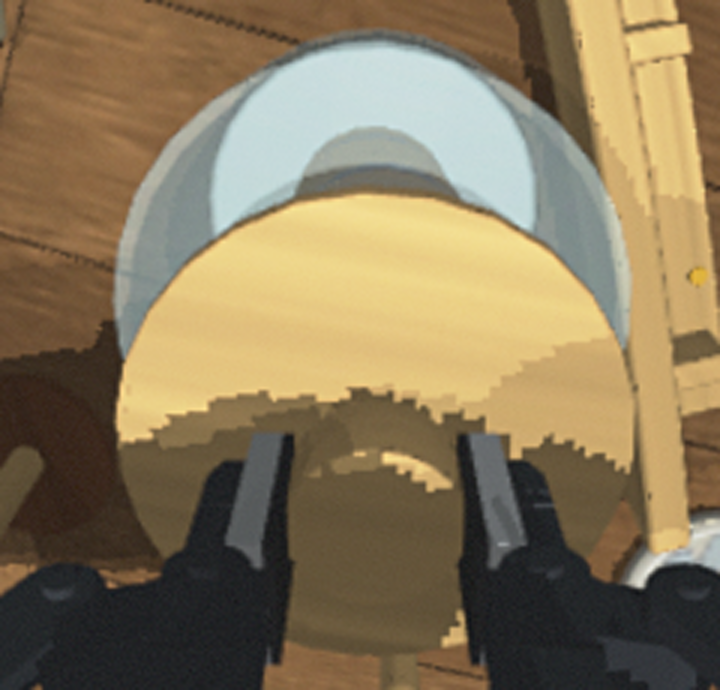

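Run:
```python
from rp import *
robot.set_gripper(0.06); robot.pause(0.2)
robot.line_to([*J,0.34],vel=0.15)
robot.line_to([J[0]-0.06,J[1]-0.12,0.34],vel=0.25); s=st("clear")
im,c=snap("wrist","pics/w18.png")
o=[(circ(0,"wrist",*J,.208,.049,0,c),G),(circ(0,"wrist",*J,.0,.068,0,c),B)]
crop(im,0,0,640,400,1.25,"pics/w18o.png",o)
im,c=snap("scene","pics/s18.png"); crop(im,200,120,340,270,4,"pics/s18c.png",[(circ(0,"scene",*J,.208,.049,0,c),G)])
im,c=snap("top","pics/t18.png"); crop(im,160,130,320,265,5,"pics/t18c.png",[(circ(0,"top",*J,.208,.049,0,c),G),(circ(0,"top",*J,.135,.068,0,c),R)]+overlay("top")[-2:])
```

```text
clear t=52.3 tcp [ 0.5345 -0.0277  0.3394] F [-0.7  0.5 -0. ] w=0.0598
```

View pics/w18o.png

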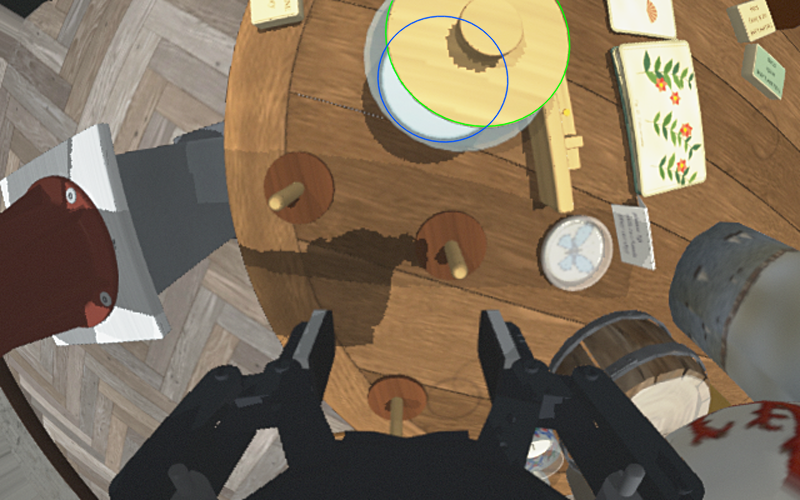

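View pics/s18c.png

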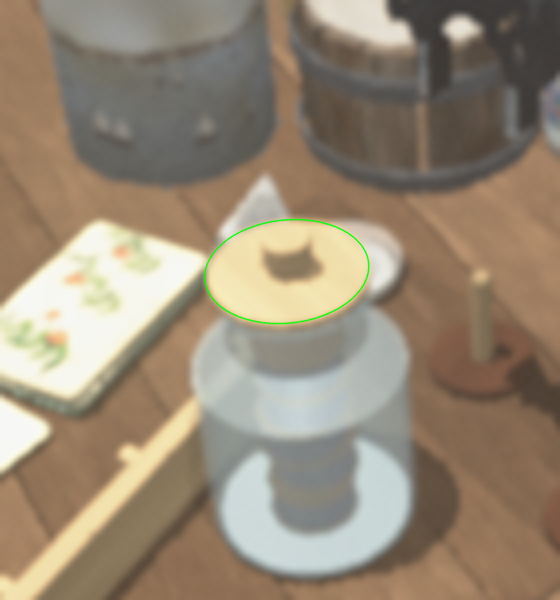

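View pics/t18c.png

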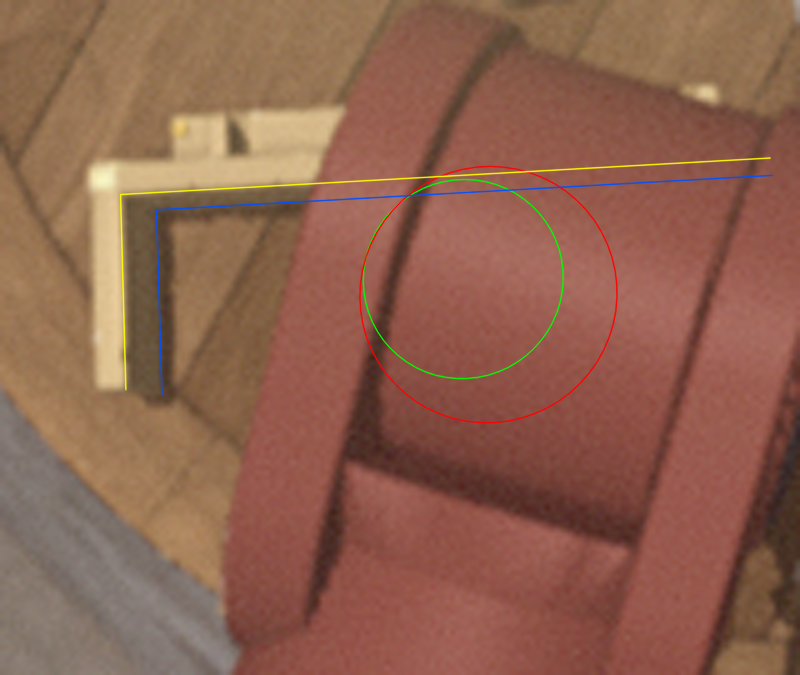

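```bash
cat > push.py <<'E'
from h import *
from ov import O,ang,J,circ,G,R,B,Y,fpt
A=np.radians(ang); EX=np.array([np.cos(A),np.sin(A),0]); EY=np.array([-np.sin(A),np.cos(A),0]); EZ=np.array([0,0,1.])
def rpy(z,y):
    z=np.array(z,float);z/=np.linalg.norm(z);y=np.array(y,float);y-=z*(y@z);y/=np.linalg.norm(y)
    return Ro.from_matrix(np.c_[np.cross(y,z),y,z]).as_euler('xyz',degrees=True)
a=np.radians(20); t=np.radians(47)
H=EX*np.sin(a)+EY*np.cos(a); RT=EX*np.cos(a)-EY*np.sin(a)
ZT=H*np.sin(t)-EZ*np.cos(t)
REACH=0.062
O3=np.array([*O,0])
def W(fx,fy,z=0): return O3+EX*fx+EY*fy+EZ*z
def tcp_for(fx,fy,D,ztip=0.048):   # jar axis (fence coords) the cradle is set to
    return W(fx,fy,ztip)-H*D-ZT*REACH
def ff(s=None):
    s=s or robot.observe(); f=np.array(s["ft_force"]); return np.array([f@EX,f@EY,f[2]])
E
python3 - <<'E'
from push import *
ORI={s:rpy(ZT,RT*s) for s in(1,-1)}
jf=np.array([J[0]-O[0],J[1]-O[1],0]); jx,jy=jf@EX,jf@EY; print("jar fence",jx,jy)
for s in (1,-1):
  for nm,p in [("pre",tcp_for(jx,jy,.075)-ZT*.09),("start",tcp_for(jx,jy,.075)),("end",tcp_for(0,0,.06))]:
    q=robot.ik(list(p),list(ORI[s])); print(s,nm,p.round(3),None if q is None else np.round(q,0))
print(robot.observe()["q"].round(0))
E
```

```text
jar fence -0.009245555650504445 -0.15222276341176252
1 pre [ 0.54  -0.086  0.152] [-40.  12. -13.  88.  42.  58.]
1 start [ 0.56  -0.023  0.09 ] [-34.  13. -19.  76.  44.  66.]
1 end [0.565 0.144 0.09 ] [-17.   1. -31.  58.  47.  91.]
-1 pre [ 0.54  -0.086  0.152] [ -40.   12.  -13.   88.   42. -122.]
-1 start [ 0.56  -0.023  0.09 ] [ -34.   13.  -19.   76.   44. -114.]
-1 end [0.565 0.144 0.09 ] [-17.   1. -31.  58.  47. -89.]
[-17.  -5.  -1.  93.   0.  83.]
```

Run:
```python
from push import *
s=robot.observe(); c=robot.get_calibration("wrist"); Rm=cv2.Rodrigues(np.array(c["rvec"]))[0]; cp=-Rm.T@np.array(c["tvec"])
Rt=Ro.from_euler('xyz',s["tcp_rot"],degrees=True).as_matrix(); print("cam in tool",(Rt.T@(cp-s["tool_pos"])).round(3))
ori=list(rpy(ZT,RT))
robot.set_gripper(0.085)
jx,jy=-.0092,-.1522
pre=tcp_for(jx,jy,.078)-ZT*.09
robot.move_pose(list(pre-ZT*.05),ori); st()
robot.line_to(list(pre),vel=0.15); st("pre"); print("ff",ff())
im,c=snap("wrist","pics/p1.png",c)
im,c=snap("scene","pics/p1s.png"); crop(im,180,60,420,300,2.5,"pics/p1sc.png")
```

```text
cam in tool [ 0.08  -0.    -0.069]
 t=53.6 tcp [ 0.5289 -0.1243  0.186 ] F [-0.5 -0.8 -0.4] w=0.0852
pre t=54.1 tcp [ 0.5402 -0.0881  0.1532] F [ 0.7 -0.6  0.1] w=0.0849
ff [ 0.65248032 -0.65391488  0.07354221]
```

View pics/p1.png

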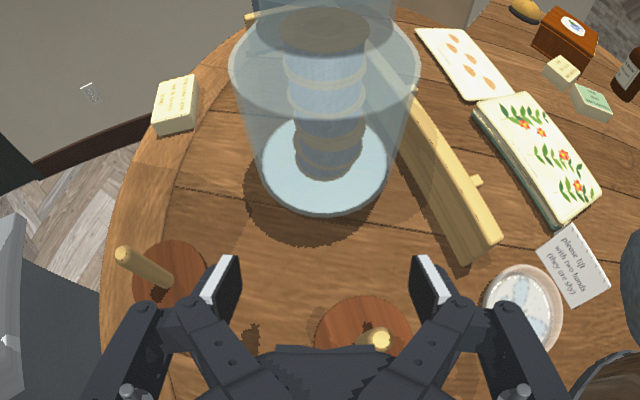

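View pics/p1sc.png

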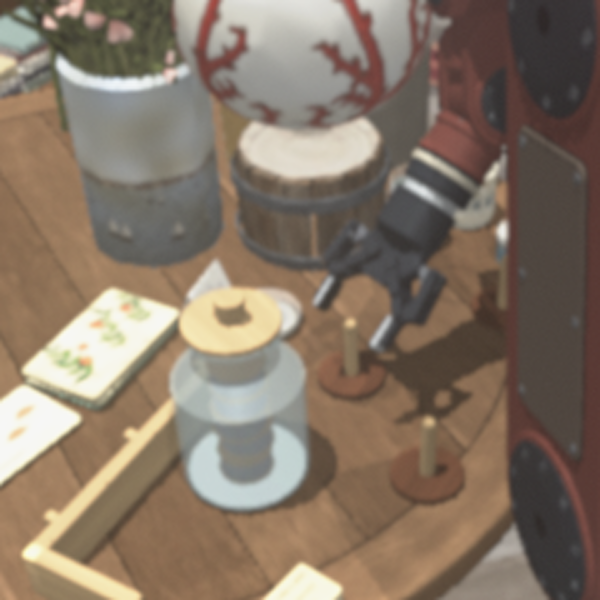

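Run:
```python
from push import *
jx,jy=-.0092,-.1522
p=tcp_for(jx,jy,.078)
print(robot.line_to(list(p),vel=0.12,guard=5)); st("start"); print("ff",ff())
im,c=snap("wrist","pics/p2.png")
im,c=snap("scene","pics/p2s.png"); crop(im,180,60,420,300,2.5,"pics/p2sc.png")
```

```text
False
start t=55.1 tcp [ 0.5589 -0.0265  0.0908] F [-0.1  0.7  0.2] w=0.0848
ff [-0.0243843   0.72597554  0.24129318]
```

View pics/p2.png

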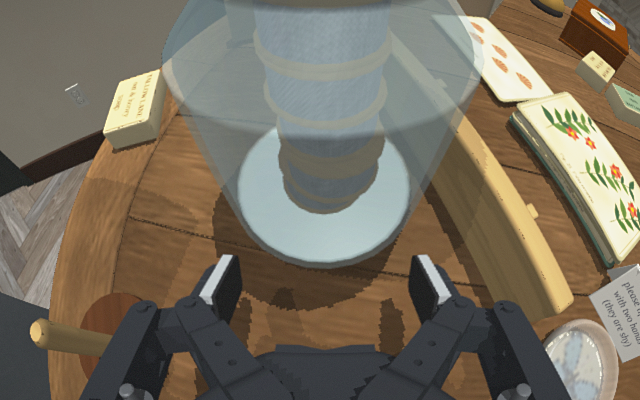

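View pics/p2sc.png

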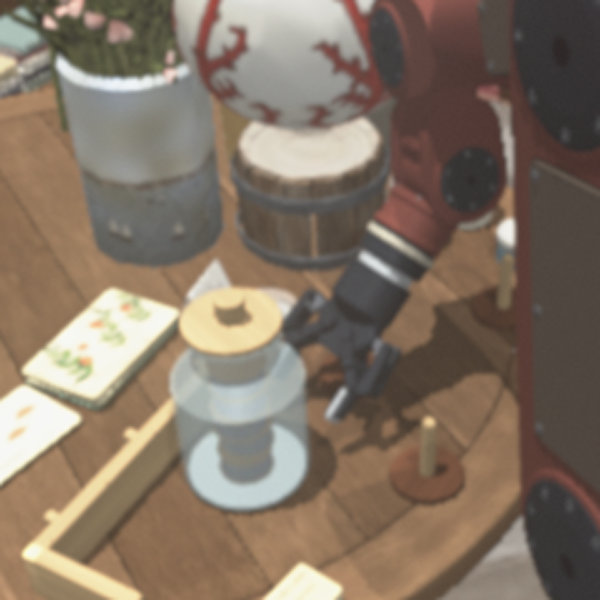

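Run:
```python
from push import *
jx,jy=-.0092,-.1522
p=tcp_for(jx,jy,.078)
g=robot.line_to(list(p+H*0.03),vel=0.02,guard=2.5); s=st("contact"); print(g,"ff",ff())
d=np.array(s["tool_pos"])-p; print("moved along H",d@H,"RT",d@RT)
im,c=snap("wrist","pics/p3.png")
```

```text
contact t=56.3 tcp [ 0.5654 -0.0031  0.0899] F [-1.  -0.8  0.3] w=0.0849
True ff [-1.05137773 -0.72186936  0.29532814]
moved along H 0.023862894603570804 RT -0.00026205565833105706
```

View pics/p3.png

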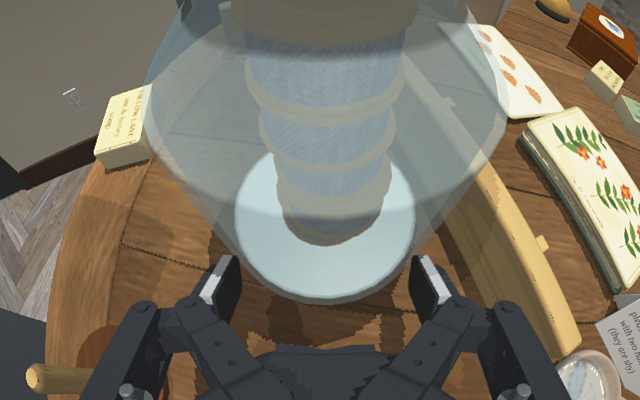

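Run:
```python
from push import *
s=robot.observe(); p=np.array(s["tool_pos"])
p[2]=0.0902
for i in range(4):
    p=p+H*0.003
    robot.line_to(list(p),vel=0.02); s=robot.observe(); print(i,"t%.1f"%s["time"],ff(s).round(1),(np.array(s["tool_pos"])-p).round(4))
im,c=snap("wrist","pics/p4.png")
```

```text
0 t56.6 [-2.5 -0.5 -1.4] [-0.0002  0.0001 -0.0003]
1 t56.9 [-1.4 -2.6 -1.4] [-0.      0.0001 -0.0001]
2 t57.2 [-0.6 -1.9 -1.5] [0.0001 0.0001 0.0001]
3 t57.5 [-0.1 -1.9 -2. ] [0.0001 0.0002 0.0001]
```

View pics/p4.png

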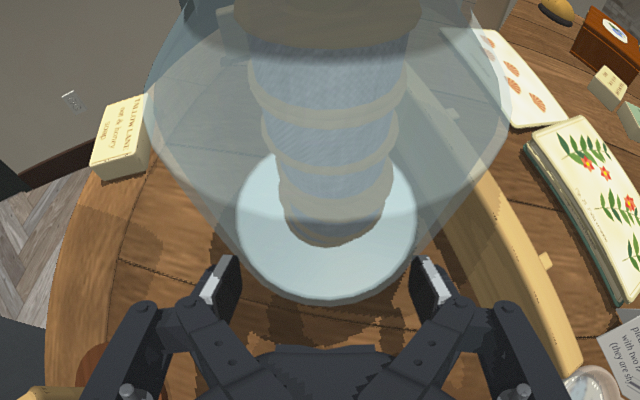

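Run:
```python
from push import *
s=robot.observe(); p=np.array(s["tool_pos"]); p[2]=0.0902
d=EX*np.sin(np.radians(50))+EY*np.cos(np.radians(50))
for i in range(8):
    p=p+d*0.0015
    robot.line_to(list(p),vel=0.02); robot.pause(0.05); f=np.mean([ff() for _ in range(4)],0); print(i,f.round(1))
    if f[0]<-4.5: break
s=st(); q=np.array(s["tool_pos"])-O3; print("fence tcp",q@EX,q@EY)
jc=q+ZT*REACH+H*0.053; print("jar est",jc@EX,jc@EY)
im,c=snap("wrist","pics/p5.png")
im,c=snap("top","pics/p5t.png"); crop(im,160,130,320,265,5,"pics/p5tc.png")
```

```text
0 [-0.8 -2.2  0.3]
1 [-2.1 -1.6 -1.1]
2 [-2.4 -2.6 -0.3]
3 [-3.2 -1.1 -0.9]
4 [-4.6 -3.1 -0.6]
 t=59.1 tcp [0.5742 0.0137 0.0902] F [-4.4 -3.4 -0.6] w=0.0850
fence tcp -0.033790836518641856 -0.22934839858832398
jar est -0.00015523165570950298 -0.13693533373771927
```

View pics/p5.png

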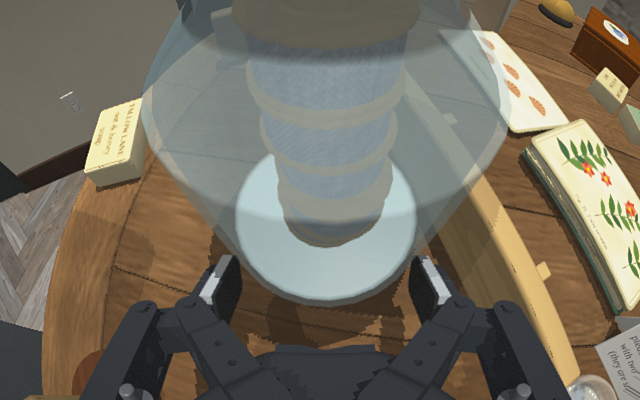

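View pics/p5tc.png

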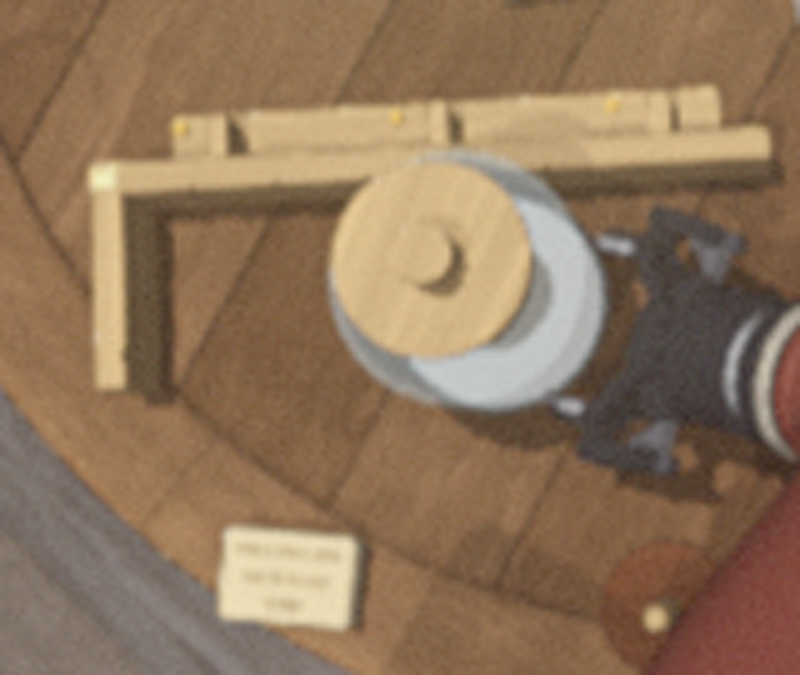

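```bash
cat >> push.py <<'E'
def slide(n,step,x,y,z=0.0902,vel=0.04,ystop=-8):
    for i in range(n):
        y+=step
        robot.line_to(list(W(x,y,z)),vel=vel); f=np.mean([ff() for _ in range(3)],0)
        print(i,"y %.4f x %.4f"%(y,x),f.round(1))
        if f[1]<ystop: break
        if f[0]>-2.5: x+=0.0004
        elif f[0]<-6: x-=0.0004
        if f[0]<-20: break
    return x,y
E
python3 - <<'E'
from push import *
q=np.array(robot.observe()["tool_pos"])-O3
x,y=slide(8,0.01,q@EX,q@EY); print(x,y); st()
im,c=snap("wrist","pics/p6.png")
im,c=snap("top","pics/p6t.png"); crop(im,160,130,320,265,5,"pics/p6tc.png")
E
```

```text
0 y -0.2194 x -0.0338 [-5.4 -5.1 -0.6]
1 y -0.2094 x -0.0338 [-4.8 -4.5 -0.1]
2 y -0.1994 x -0.0338 [-4.2 -4.1  0.4]
3 y -0.1894 x -0.0338 [-4.4 -4.1  0.1]
4 y -0.1794 x -0.0338 [-4.3 -4.9 -0.2]
5 y -0.1694 x -0.0338 [-3.3 -3.8 -0.1]
6 y -0.1594 x -0.0338 [-4.3 -4.5 -0.1]
7 y -0.1494 x -0.0338 [-4.2 -5.2  0.7]
-0.0338032783293831 -0.14936344290211861
 t=62.4 tcp [0.5696 0.0934 0.0901] F [-4.  -5.4  0.7] w=0.0848
```

View pics/p6tc.png

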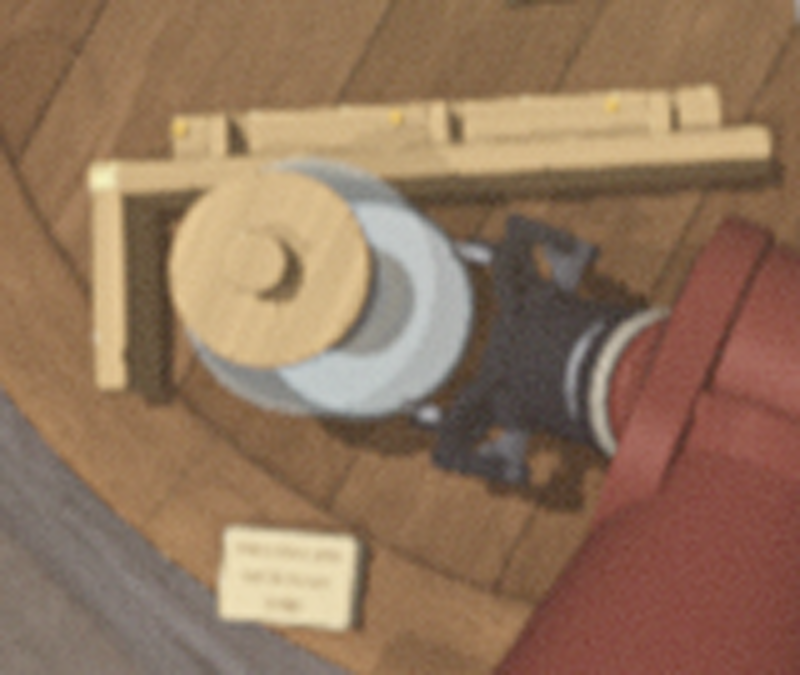

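Run:
```python
from push import *
q=np.array(robot.observe()["tool_pos"])-O3
x,y=slide(4,0.011,-0.0338,-0.1494,ystop=-9)
x,y=slide(12,0.002,x,y,vel=0.02,ystop=-9); print(x,y); st()
im,c=snap("wrist","pics/p7.png")
im,c=snap("top","pics/p7t.png"); crop(im,160,130,320,265,5,"pics/p7tc.png")
im,c=snap("scene","pics/p7s.png"); crop(im,160,120,380,320,3,"pics/p7sc.png")
```

```text
0 y -0.1384 x -0.0338 [-3.6 -4.2  0.3]
1 y -0.1274 x -0.0338 [-3.6 -4.6 -0.4]
2 y -0.1164 x -0.0338 [-3.7 -3.5 -0.1]
3 y -0.1054 x -0.0338 [-3.4 -4.5  0.2]
0 y -0.1034 x -0.0338 [-3.7 -5.7  0.8]
1 y -0.1014 x -0.0338 [-4.9 -6.8  0.6]
2 y -0.0994 x -0.0338 [-5.2 -7.6  1.2]
3 y -0.0974 x -0.0338 [-5.8 -8.   1.2]
4 y -0.0954 x -0.0338 [-6.1 -7.6  0.8]
5 y -0.0934 x -0.0342 [-2.3 -5.4  0.3]
6 y -0.0914 x -0.0338 [ -9.5 -13.6   3.2]
-0.0338 -0.09139999999999998
 t=65.9 tcp [0.5667 0.1503 0.0901] F [ -8.7 -14.1   3.2] w=0.0853
```

View pics/p7tc.png

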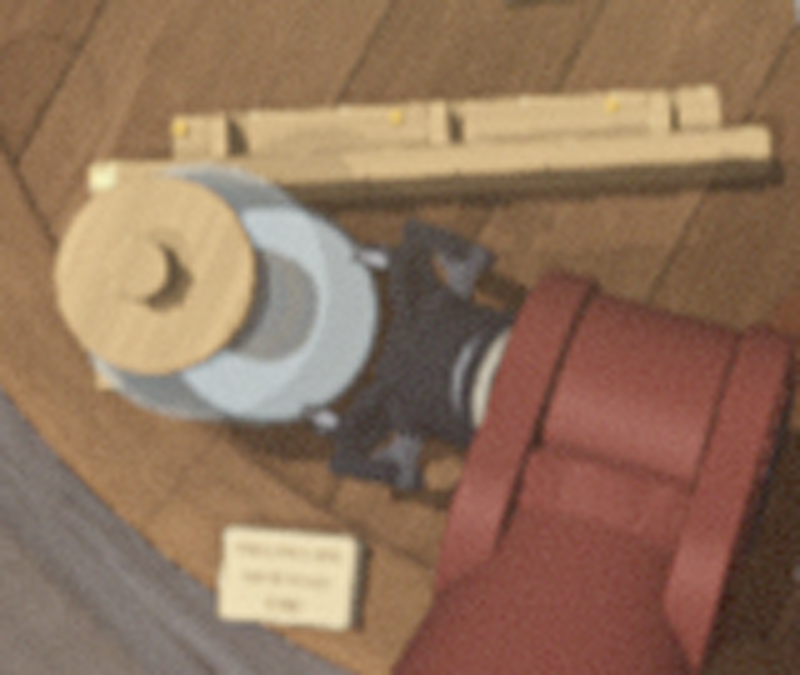

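View pics/p7sc.png

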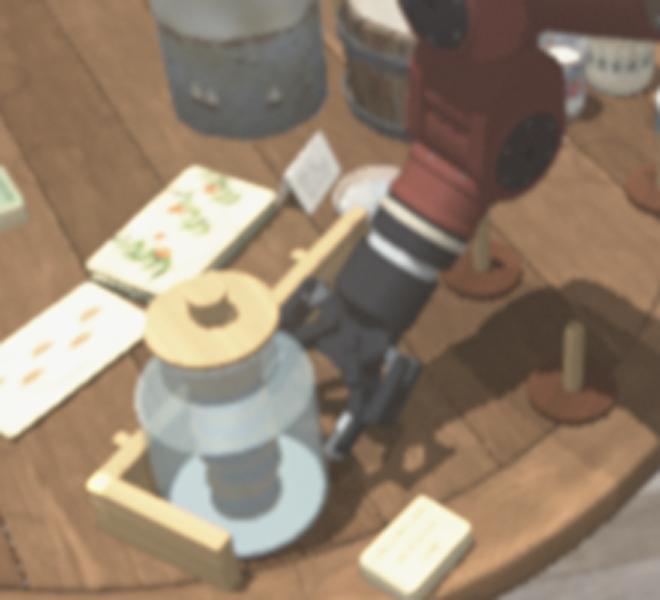

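Run:
```python
from push import *
p=np.array(robot.observe()["tool_pos"])
robot.line_to(list(p-H*0.02),vel=0.03)
print(ff())
p=p-H*0.02-ZT*0.10; robot.line_to(list(p),vel=0.15)
robot.move_pose([0.50,-0.02,0.36],DN(80)); st()
im,c=snap("wrist","pics/f1.png")
im,c=snap("top","pics/f1t.png"); 
o=[(circ(0,"top",*O,.208,.049,0,c),G),(circ(0,"top",*O,.135,.068,0,c),R)]
crop(im,160,130,320,265,5,"pics/f1tc.png",o)
im,c=snap("scene","pics/f1s.png"); crop(im,160,120,380,320,3,"pics/f1sc.png",[(circ(0,"scene",*O,.208,.049,0,c),G),(circ(0,"scene",*O,.0,.068,0,c),B)])
```

```text
[ 0.24875705  0.40289103 -0.143692  ]
 t=68.6 tcp [ 0.5    -0.0194  0.3581] F [-0.2 -0.   0.1] w=0.0849
```

View pics/f1tc.png

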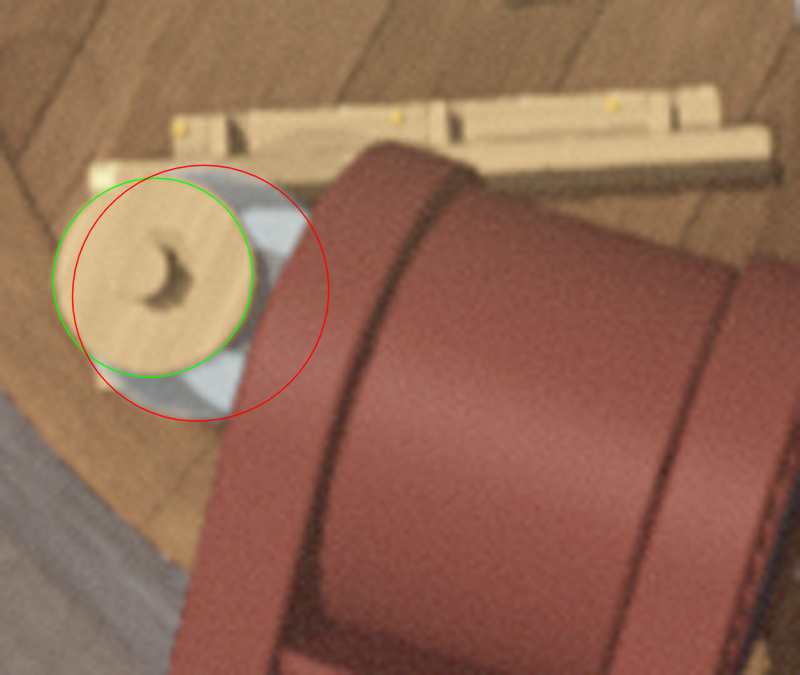

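View pics/f1sc.png

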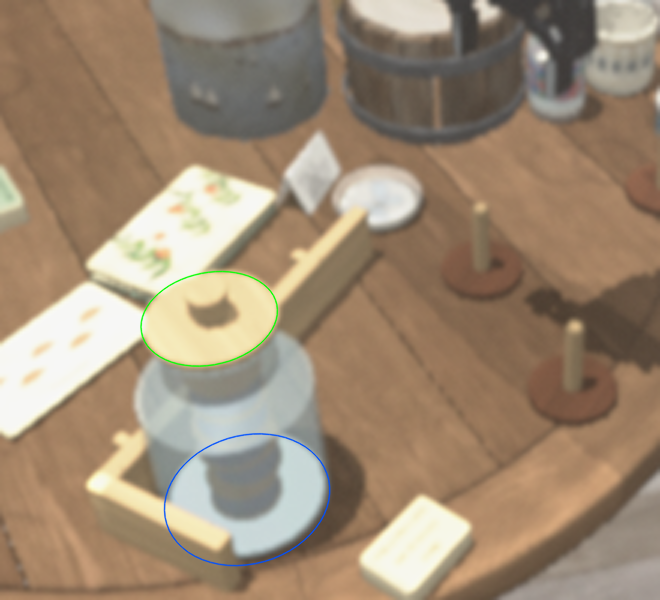

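View pics/f1.png

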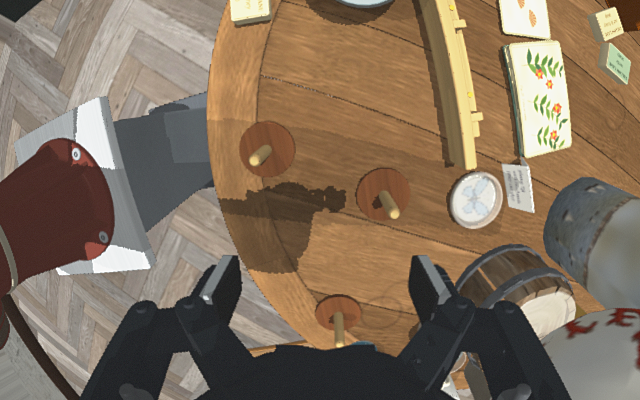

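Run:
```python
from push import *
robot.move_pose([0.53,0.12,0.40],DN(80)); s=st()
im,c=snap("wrist","pics/f2.png")
o=[(circ(0,"wrist",*O,.208,.049,0,c),G),(circ(0,"wrist",*O,.06,.068,0,c),R)]
o.append((np.array([proj("wrist",fpt(*p,.06),c) for p in [(.068,-.3),(.068,.068),(-.044,.068)]]),Y))
crop(im,140,0,500,250,2.2,"pics/f2o.png",o); crop(im,140,0,500,250,2.2,"pics/f2c.png")
```

```text
t=69.4 tcp [0.53   0.1203 0.3991] F [-0.1 -0.5 -1.3] w=0.0855
```

View pics/f2o.png

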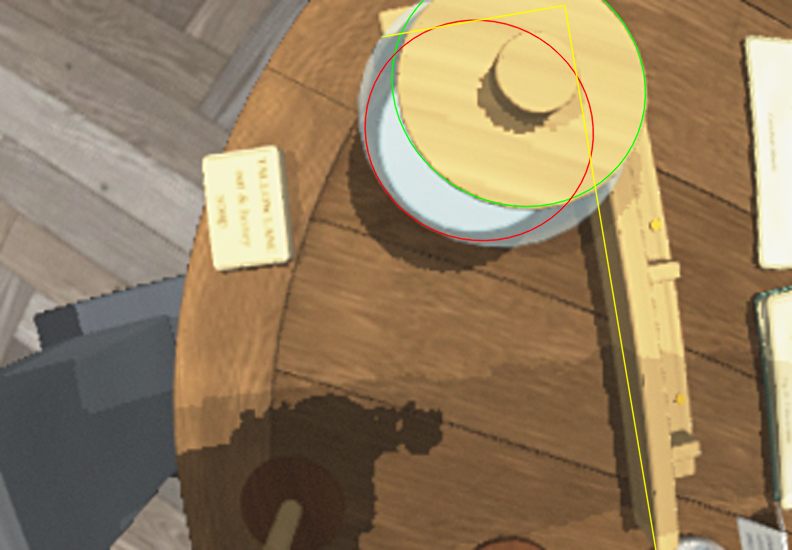

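View pics/f2c.png

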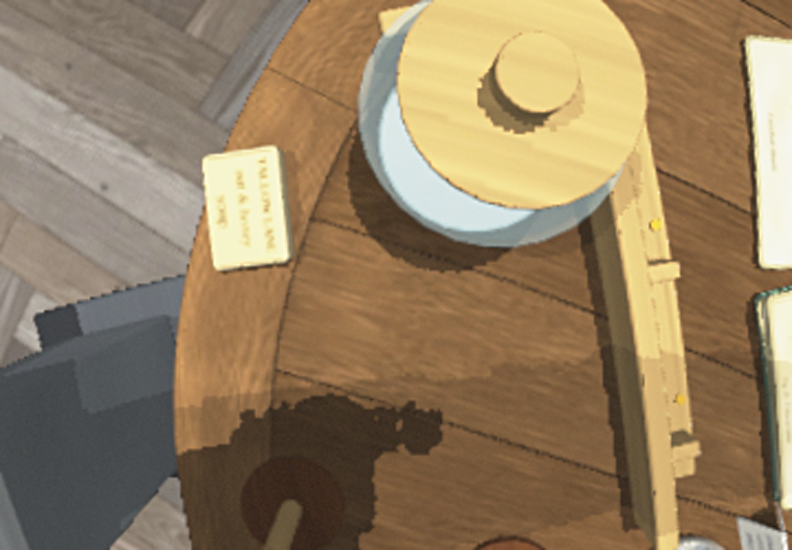

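Run:
```python
from h import *
print(robot.job_done()); st()
```

```text
the job is handed in; nothing more can be done
None
the job is handed in; nothing more can be done
```

I did the whole task and handed the job in at about 69 s, well inside the 208 s limit.

- **Rolls:** there were five (two spindles held two, one held one). I lifted them off one at a time and dropped each through the jar's neck. All three spindles are empty, and the rolls stand stacked inside the jar.
- **Lid:** it got knocked about 30 mm aside during the run, so I located it again. I gripped it by the knob and lowered it until it met the rim at the expected seated height. It sits level and centred in the camera views.
- **Slide:** with tilted, open fingers pressing low on the jar, I pushed it onto the rail and then along it. The push stayed around 4 N towards the rail, and the force rose sharply (about 14 N) when it met the stop.

**Last checks:** all three cameras put the lid within 1–2 mm of where it belongs when the jar touches rail and stop. The soap and dish look unmoved in the last pictures. The tin and candle are mostly out of those final views; I never worked in contact with them. I saw no slip of the grip, and no check failed or disagreed by more than a few millimetres.

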